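Line up the ring moulds by size

TASK

Line up the four steel ring moulds that stand on the table top (not the one left on the hob) by size on the wooden board, one on each pad: the smallest on the red pad at one end, then growing pad by pad to the largest on the pad at the other end. Each must stand upright, well centred on its pad. Leave the red-lidded tub and the white tub where they stand.

Things in the scene. Friction and masses are not known exactly. Their poses are not given: they have to be found in the camera images.
- ring_34_mid (a point): smallest ring mould, wall 1.5 mm, standing on the wooden table top: a plain open steel tube 34 mm across outside and 34 mm tall, upright; the point is on its axis, half-way up (17 mm above its lower rim); z is its axis
- ring_44_mid (a point): second smallest ring mould, standing on the wooden table top: a plain open steel tube 44 mm across outside and 34 mm tall, upright; the point is on its axis, half-way up (17 mm above its lower rim); z is its axis
- ring_55_mid (a point): second largest ring mould, standing on the wooden table top: a plain open steel tube 55 mm across outside and 34 mm tall, upright; the point is on its axis, half-way up (17 mm above its lower rim); z is its axis
- ring_69_mid (a point): largest ring mould, standing on the wooden table top: a plain open steel tube 69 mm across outside and 32 mm tall, upright; the point is on its axis, half-way up (16 mm above its lower rim); z is its axis
- pad_red_top (a point): red round pad at one end of the row (which end varies), 80 mm across, lying flat on the wooden board; the point is the centre of its top face, 10 mm above the table. Pads are fixed, 90 mm apart centre to centre in one straight row; the place of the smallest ring
- pad_mid_1_top (a point): grey round pad, one of the two middle ones (either may be the one next to the red pad), 80 mm across, lying flat on the wooden board; the point is the centre of its top face, 10 mm above the table. Pads are fixed, 90 mm apart centre to centre in one straight row
- pad_mid_2_top (a point): grey round pad, the other of the two middle ones, 80 mm across, lying flat on the wooden board; the point is the centre of its top face, 10 mm above the table. Pads are fixed, 90 mm apart centre to centre in one straight row
- pad_end_top (a point): grey round pad at the end of the row away from the red pad, 80 mm across, lying flat on the wooden board; the point is the centre of its top face, 10 mm above the table. Pads are fixed, 90 mm apart centre to centre in one straight row
- red_tub_mid (a point): white tub with a red lid, 61 mm across and 42 mm tall, standing on the table near the rings, to be left alone; the point is on its axis, half-way up
- white_tub_mid (a point): white tub with a white lid, 73 mm across and 64 mm tall, standing on the table, to be left alone; the point is on its axis, half-way up

How it is judged (in metres and radians):
At the end, for the whole second after the job is handed in: Each ring mould stands upright (within 0.1 rad) and at rest on its own pad, its axis within 12 mm of the pad's centre: 34 mm on the red pad, 44 mm on the next, 55 mm on the next, 69 mm on the far end pad (horizontal distance between ring_34_mid and pad_red_top below 0.012 m and horizontal distance between ring_69_mid and pad_end_top below 0.012 m and ((horizontal distance between pad_mid_1_top and pad_red_top below 0.135 m and horizontal distance between ring_44_mid and pad_mid_1_top below 0.012 m and horizontal distance between ring_55_mid and pad_mid_2_top below 0.012 m) or (not (horizontal distance between pad_mid_1_top and pad_red_top below 0.135 m) and horizontal distance between ring_44_mid and pad_mid_2_top below 0.012 m and horizontal distance between ring_55_mid and pad_mid_1_top below 0.012 m)) and angle between each of ring_34_mid, ring_44_mid, ring_55_mid, ring_69_mid's own z axis and vertical below 0.1 rad and height (world z) of ring_34_mid between 0.022 and 0.032 m and linear speed of each of ring_34, ring_44, ring_55, ring_69 below 0.02 m/s and height (world z) of ring_44_mid between 0.022 and 0.032 m and height (world z) of ring_55_mid between 0.022 and 0.032 m and height (world z) of ring_69_mid between 0.021 and 0.031 m); the robot touches nothing.
It fails at once if the red-lidded tub is shifted by more than 20 mm or tipped (distance of red_tub_mid from where it was at the start of the episode above 0.02 m or angle between red_tub_mid's own z axis and vertical above 0.3 rad).
It fails at once if the white tub is shifted by more than 20 mm or tipped (distance of white_tub_mid from where it was at the start of the episode above 0.02 m or angle between white_tub_mid's own z axis and vertical above 0.3 rad).
It also fails if it takes over 96 s, if anything falls off the work surface, if the arm or the gripper's body presses on something with over 40 N, if the wrist force passes 120 N, or if a joint passes its speed limit or range.

ROBOT

A 6-joint arm with a two-finger parallel gripper is mounted at the origin on a cart in front of the work surface, level with it; the furniture and walls round the work are solid. World frame = base frame: x ahead of the robot, y to its left, z up, the work surface at z = 0. Lengths are in m, angles in degrees, forces in N, time in s.
With the tool pointing down it reaches from about 0.375 to 0.9 m from the base axis. Payload 3.1 kg.
Tool frame: the origin (TCP) lies on the centre line of the jaws, within the pads' length; the fingertips stand 8 mm ahead of it and the grasp point (between the pads) lies 11 mm behind it; y points along the fingers, x is the direction in which the jaws open and shut, and the axes are right-handed (so a half turn about y gives the same grasp; the last joint's range is limited). The gripper opens to 87 mm and grips with 3 to 60 N. Pads are 19 mm wide; open, the fingers measure 117 mm over their backs; the gripper's body (75 mm by 190 mm) begins 51 mm behind the grasp point.
Start: joints at [-81.389, 30.224, 82.088, -0, 67.689, -10.227], TCP at [0.202, -0.591, 0.231] pointing down, gripper open.
Joint ranges: [-176.69, 176.69], [-43.24, 126.21], [12.49, 139.97], [-82, 262], [0, 151.66], [-163.58, 163.58]. Speed limits (degrees/s): [159.86, 159.86, 180, 180, 180, 180].

INTERFACE

Orientations are given as a 3x3 rotation matrix whose columns are the frame's x, y, z axes.
In Python, from rig import read_state, imaging, job, spotter gives the robot as it stands.
- The arm moves only by the tool apply_moves, never from a script. Its argument "steps" is a list of rows, each an object of numbers: "x", "y", "z": the shift along the world's x, y, z in mm; "spin": the turn about the world's z in rad. In form: [{"x": .., "y": .., "z": .., "spin": ..}, ...]. A call has 1 to 12 rows; each row shifts and turns the pose as measured when the row begins; what a row does not reach is not made up. A row lasts 1/10 s, in which the tool goes at most 50 mm and 8.59 degrees, less where a joint would pass 70% of its speed; a pose out of reach is approached as far as the arm can. A call is refused whole if a number of a shift passes 50 or a number of a turn 0.15, either way. A call with a gripper value outside its range is refused whole. "grip" is the finger opening in mm, from 0 to 87, set as the call begins (left out, the last holds). The fingers move at their own pace and stop on an object; the grip force is fixed at half the most. Time passes only in rows, so rows that do not move let the fingers close. It gives the time, the measured TCP pose, the force and the opening at its end, in the units of the state.
- read_state(): the state, without advancing time (a new reading comes with each control period).
- imaging.capture(name): name is "side" or "top" or "wrist"; returns the picture (400x640x3 uint8, red, green, blue); there is no depth.
- imaging.camera_params(name): a dict with "fov_y" (degrees; the focal length in pixels is half the picture's height over the tangent of half this angle, whatever the lens; pixels are square), "cx", "cy" (the principal point, pixels), "dist" ([k1, k2, p1, p2, k3] as OpenCV has them; the pictures are not rectified), "R" (3x3) and "t" (3): a world point X has camera coordinates R X + t. Camera axes: x right, y down, z forward; pixel columns grow to the right and rows downward; lengths in m; the calibration is good to about 2 mm. A picture is of the moment at which its call begins: read the wrist's pose just before it. camera_params takes no time and is no camera call; for the wrist camera it gives the pose at the moment of the call.
- job.hand_in(): hands the job in, once; it reports no verdict.
Trained networks look in the newest picture that a camera, given by its name, has taken for a name from the list of things; names that differ only in an ending like _2 or _b are one class to them, and where a whole thing is asked for, a point or a joint stands for the part that bears it (a point fixed in the world has none). Each returns a list of dicts, best first, with "score" (0 to 1); they miss things now and then, are a little off and sometimes report something else, mostly with a low value. They report only what shows in the picture. A call takes as long as a camera call.
- spotter.cut_out(name, camera): "mask" (400x640 bool, what is visible of it) and "rect" ([left, top, width, height] in pixels, round what is visible of it).
The state is a dict: "time_s": time; "joint_positions": joint angles; "qvel": joint speeds; "tau": joint torques, N m; "position": TCP position; "tcp_rot": TCP orientation; "force": force on the tool from outside, world axes, zero at the start; "moment": the same for the moment, N m; "opening": opening from 0.0 (shut) to 1.0 (fully open).
Only numpy, scipy, OpenCV 4.12 (cv2) and the standard library are available. Lean on these libraries where they do the work, as an engineer would, in place of code of your own. Each camera call takes 0.05 s, during which the arm holds its last target.

## Working session

There is one attempt and no reset: what is moved stays moved. The work goes in short steps, Python scripts to look and compute and a tool call to move; the robot and the scene stay as the last step left them, time stands still between calls to the robot, and variables do not carry over. Pictures are saved under pics/ and viewed, and the job is handed in when it is done.

Besides the shell and the picture viewer there is one more tool, called after "Call:" by a JSON object that holds its "op" and its "data". apply_moves: Moves the arm, as the interface text tells. Its arguments: {"type":"object","properties":{"steps":{"type":"array"},"grip":{"type":"number"}},"required":["steps"]}

```bash
ls; mkdir -p pics; python3 - <<'E'
from rig import read_state, imaging
import cv2
s=read_state();print(s)
for n in("side","top","wrist"):
    im=imaging.capture(n);cv2.imwrite(f"pics/{n}0.png",im[:,:,::-1]);print(n,imaging.camera_params(n))
E
```

```text
pics
{'time_s': 0.0, 'joint_positions': array([-8.13869245e+01,  3.02799928e+01,  8.21566159e+01, -8.67119879e-04,
        6.76883507e+01, -1.02241500e+01]), 'qvel': array([-0.00027775, -0.03681965, -0.04898313,  0.00280408,  0.03552325,
       -0.06676726]), 'tau': array([ 7.49445553e-04, -4.40039170e+01, -1.76589668e+01,  6.34509372e-02,
        5.83671767e-02, -1.65780184e-04]), 'position': array([ 0.2017479 , -0.5907867 ,  0.22955933]), 'tcp_rot': array([[ 3.22885758e-01, -3.40464333e-04,  9.46437886e-01],
       [-9.46435507e-01,  2.15425674e-03,  3.22885722e-01],
       [-2.14880126e-03, -9.99997622e-01,  3.73351286e-04]]), 'force': array([-0.26772215,  0.37855789, -0.07449699]), 'moment': array([-0.00827448,  0.00993109, -0.01426076]), 'opening': 1.0005582133554978}
side {'fov_y': 53.232562527548694, 'cx': 325.2435371034112, 'cy': 196.96930646586958, 'dist': array([0.0187849, 0.       , 0.       , 0.       , 0.       ]), 'R': array([[-0.89853399, -0.43860313,  0.01624679],
       [-0.31635067,  0.62153744, -0.71666831],
       [ 0.30423497, -0.64909052, -0.69722491]]), 't': array([0.50697838, 0.22091637, 0.9824292 ])}
top {'fov_y': 44.16070764912613, 'cx': 317.31223010995285, 'cy': 195.9301999596095, 'dist': array([-0.05320951,  0.        ,  0.        ,  0.        ,  0.        ]), 'R': array([[ 0.00696333, -0.99995435, -0.00654332],
       [-0.98992774, -0.00596793, -0.1414477 ],
       [ 0.14140219,  0.00746236, -0.98992411]]), 't': array([-0.03259732,  0.59479837,  1.20767641])}
wrist {'fov_y': 59.86404598687768, 'cx': 317.4209279510709, 'cy': 201.66744081273927, 'dist': array([0.01080743, 0.        , 0.        , 0.        , 0.        ]), 'R': array([[ 0.32292589, -0.9464237 , -0.00102408],
       [-0.91542573, -0.31262348,  0.25350008],
       [-0.24023864, -0.08092427, -0.96733482]]), 't': array([-0.62458384, -0.03180849,  0.38936648])}
```

View pics/top0.png

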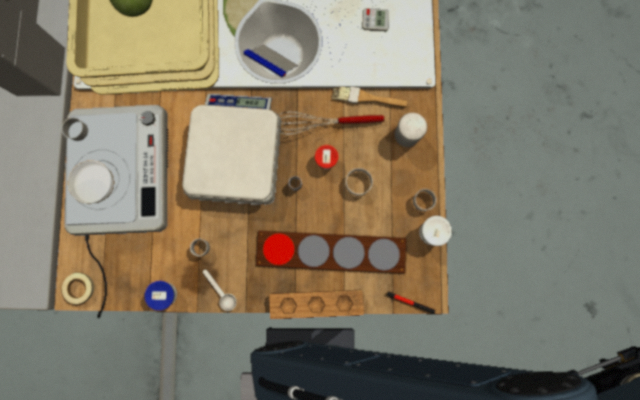

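View pics/side0.png

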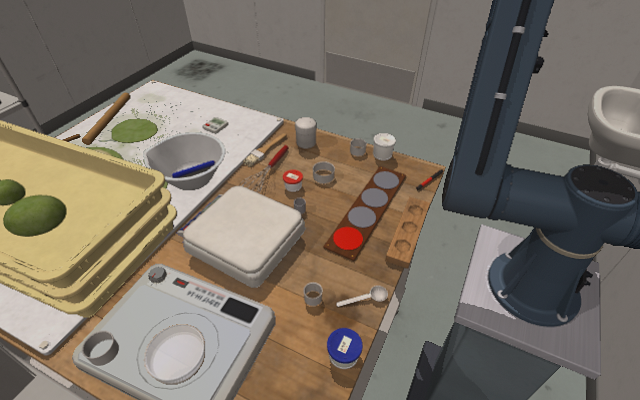

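View pics/wrist0.png

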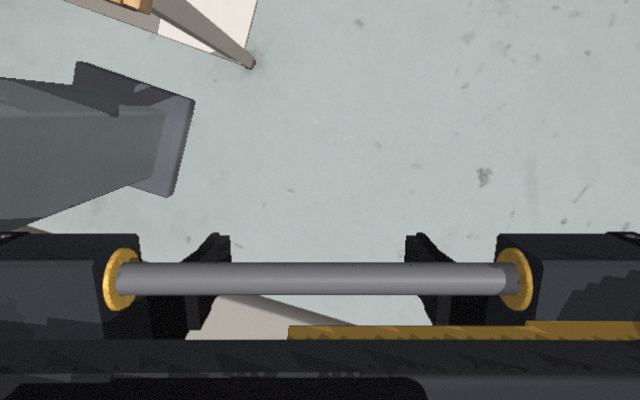

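```bash
cat > h.py <<'E'
from rig import read_state, imaging, spotter
import cv2, numpy as np
def cam(n):
    p=imaging.camera_params(n); f=200/np.tan(np.radians(p['fov_y']/2))
    K=np.array([[f,0,p['cx']],[0,f,p['cy']],[0,0,1]]); return K,np.array(p['dist']),np.array(p['R']),np.array(p['t'])
def proj(n,X,c=None):
    K,d,R,t=c or cam(n); return cv2.projectPoints(np.array(X,float).reshape(-1,3),cv2.Rodrigues(R)[0],t,K,d)[0].reshape(-1,2)
def back(n,uv,z,c=None):
    K,d,R,t=c or cam(n)
    q=cv2.undistortPoints(np.array(uv,float).reshape(-1,1,2),K,d).reshape(-1,2)
    r=np.c_[q,np.ones(len(q))]@R; o=-R.T@t
    return o+r*((z-o[2])/r[:,2])[:,None]
E
python3 - <<'E'
from h import *
names=dict(ring_34_mid=.017,ring_44_mid=.017,ring_55_mid=.017,ring_69_mid=.016,pad_red_top=.01,pad_mid_1_top=.01,pad_end_top=.01,red_tub_mid=.021,white_tub_mid=.032)
for c in("top","side"):
    im=imaging.capture(c)
    for n,z in names.items():
        for r in spotter.cut_out(n,c)[:5]:
            l,t,w,h=r['rect'];ys,xs=np.nonzero(r['mask']);u=[l+w/2,t+h/2]
            print(c,n,round(r['score'],2),r['rect'],back(c,[u],z)[0].round(4)[:2])
im=cv2.imread('pics/top0.png')
cv2.imwrite('pics/topz.png',cv2.resize(im[110:280,180:460],None,fx=2.8,fy=2.8,interpolation=cv2.INTER_CUBIC))
print(read_state()['time_s'])
E
```

```text
top ring_34_mid 0.4 [289.5, 176.5, 13.3, 14.1] [0.6307 0.0266]
top ring_44_mid 0.65 [188.4, 237.2, 21.7, 18.6] [0.4659 0.2731]
top ring_44_mid 0.31 [289.2, 176.0, 7.9, 14.3] [0.6317 0.0345]
top ring_55_mid 0.64 [415.0, 189.6, 16.1, 20.3] [ 0.5903 -0.3021]
top ring_69_mid 0.62 [352.4, 167.0, 20.5, 13.5] [ 0.6578 -0.1462]
top pad_red_top 0.95 [265.2, 233.5, 28.4, 29.2] [0.4638 0.0678]
top pad_mid_1_top 0.89 [333.9, 237.1, 31.9, 29.7] [ 0.4552 -0.1128]
top pad_end_top 0.73 [372.5, 238.4, 27.1, 28.5] [ 0.4539 -0.2055]
top red_tub_mid 0.78 [314.2, 142.8, 23.0, 24.4] [ 0.7061 -0.0497]
top white_tub_mid 0.78 [422.0, 215.6, 29.8, 32.3] [ 0.5066 -0.3324]
side ring_34_mid 0.52 [292.5, 196.5, 11.3, 16.7] [0.6387 0.0257]
side ring_44_mid 0.66 [302.9, 283.9, 23.1, 25.6] [0.4594 0.2728]
side ring_44_mid 0.27 [362.1, 189.1, 27.2, 17.3] [ 0.4497 -0.1032]
side ring_55_mid 0.47 [349.7, 139.5, 20.4, 15.7] [ 0.5846 -0.3079]
side ring_55_mid 0.43 [314.4, 163.6, 24.3, 17.7] [ 0.6282 -0.1399]
side ring_69_mid 0.88 [313.2, 164.4, 22.0, 17.8] [ 0.6335 -0.1339]
side pad_red_top 0.62 [334.4, 226.3, 29.4, 22.4] [0.4609 0.0659]
side pad_red_top 0.3 [372.6, 133.9, 23.7, 25.6] [ 0.5143 -0.3585]
side pad_mid_1_top 0.63 [361.5, 187.1, 26.3, 18.9] [ 0.4563 -0.1137]
side pad_mid_1_top 0.62 [303.0, 282.7, 22.6, 23.7] [0.4644 0.2639]
side pad_end_top 0.54 [372.4, 170.2, 25.8, 16.3] [ 0.4559 -0.2055]
side red_tub_mid 0.93 [285.5, 171.7, 17.1, 20.5] [ 0.6949 -0.0509]
side white_tub_mid 0.73 [370.3, 132.9, 26.9, 24.7] [ 0.5114 -0.3361]
1.15
```

View pics/topz.png

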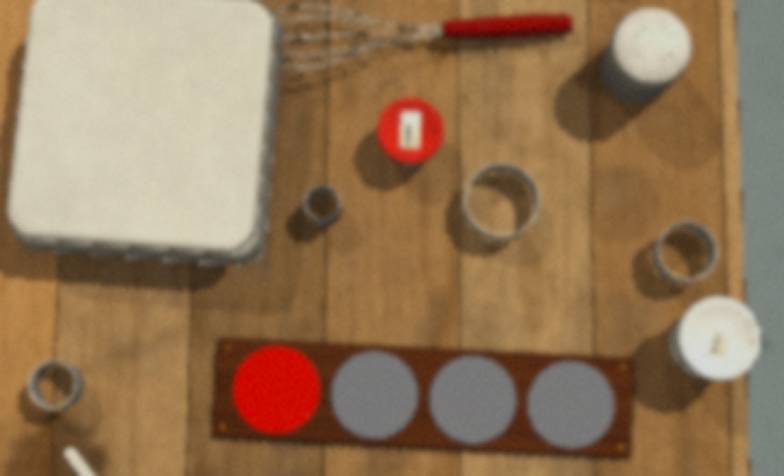

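```bash
python3 - <<'E'
from h import *
ct=cam("top")
rg={'34':((322,205),.034),'44':((54,386),.034),'55':((685,252),.034),'69':((500,202),.032)}
im=cv2.imread('pics/topz.png')
P={}
for k,(q,z) in rg.items():
    uv=[(q[0]+.5)/2.8+180-.5,(q[1]+.5)/2.8+110-.5]; P[k]=back('top',[uv],z,ct)[0]; print(k,P[k].round(4))
    for zz in(z,0):
        a=np.linspace(0,2*np.pi,60);r=int(k)/2000-.0007
        X=np.c_[P[k][0]+r*np.cos(a),P[k][1]+r*np.sin(a),0*a+zz]
        p=((proj('top',X,ct)+.5-[180,110])*2.8-.5)
        cv2.polylines(im,[p.round().astype(int)],True,(0,255,0) if zz else (255,0,0),1)
cv2.imwrite('pics/topz2.png',im)
# side overlay
cs=cam("side");s=cv2.imread('pics/side0.png');s=s[115:315,260:460];s=cv2.resize(s,None,fx=3,fy=3,interpolation=cv2.INTER_CUBIC)
for k,(q,z) in rg.items():
  for zz in(z,0):
    r=int(k)/2000-.0007
    X=np.c_[P[k][0]+r*np.cos(a),P[k][1]+r*np.sin(a),0*a+zz]
    p=((proj('side',X,cs)+.5-[260,115])*3-.5)
    cv2.polylines(s,[p.round().astype(int)],True,(0,255,0) if zz else (255,0,0),1)
cv2.imwrite('pics/sidez2.png',s)
# pads
for cn in('top','side'):
    im=cv2.imread(f'pics/{cn}0.png').astype(int);c=cam(cn)
    b,g,r=im[...,0],im[...,1],im[...,2]
    red=(r>180)&(g<60)&(b<60)
    pr=[(.462,.067),(.4605,-.022),(.4555,-.113),(.454,-.205)]
    gray=(abs(r-g)<15)&(abs(b-g)<18)&(b>=r-2)&(r>75)
    for i,p0 in enumerate(pr):
        m=red if i==0 else gray
        reg=np.zeros(m.shape,np.uint8);X=np.c_[p0[0]+.046*np.cos(a),p0[1]+.046*np.sin(a),0*a+.01]
        cv2.fillPoly(reg,[proj(cn,X,c).round().astype(int)],1)
        y,x=np.nonzero(m&(reg>0))
        (e,ax,an)=cv2.fitEllipse(cv2.convexHull(np.c_[x,y].astype(np.int32)))
        print(cn,i,len(x),back(cn,[(x.mean(),y.mean())],.01,c)[0].round(4),back(cn,[e],.01,c)[0].round(4),np.round(ax,1))
E
```

```text
34 [0.6296 0.0296 0.034 ]
44 [0.4626 0.2695 0.034 ]
55 [ 0.5881 -0.3018  0.034 ]
69 [ 0.6337 -0.1334  0.032 ]
top 0 683 [0.462  0.0708 0.01  ] [0.4621 0.0706 0.01  ] [28.9 29.6]
top 1 538 [ 0.4575 -0.0176  0.01  ] [ 0.458  -0.0186  0.01  ] [27.2 27.6]
top 2 520 [ 0.4546 -0.109   0.01  ] [ 0.4538 -0.1088  0.01  ] [27.2 27.7]
top 3 531 [ 0.4496 -0.1984  0.01  ] [ 0.4503 -0.1987  0.01  ] [26.9 28. ]
side 0 476 [0.4641 0.0692 0.01  ] [0.4642 0.0691 0.01  ] [20.8 28.6]
side 1 407 [ 0.4596 -0.0198  0.01  ] [ 0.4598 -0.02    0.01  ] [19.  27.2]
side 2 356 [ 0.456  -0.1096  0.01  ] [ 0.4559 -0.1093  0.01  ] [17.4 25.4]
side 3 303 [ 0.452  -0.1994  0.01  ] [ 0.4519 -0.1991  0.01  ] [15.6 24.3]
```

View pics/topz2.png

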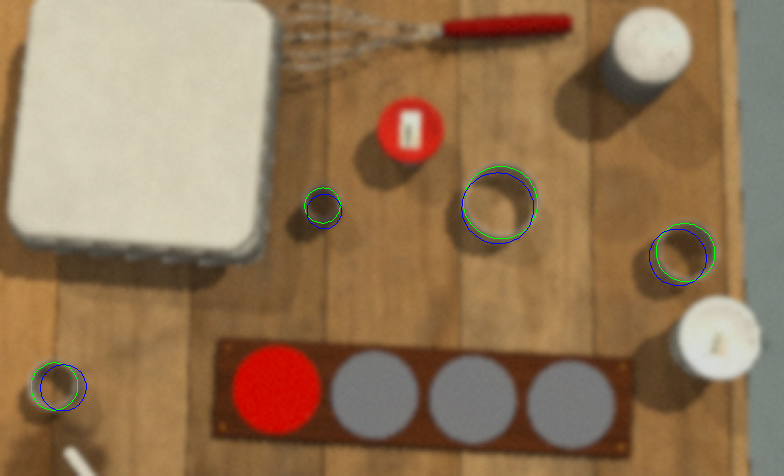

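View pics/sidez2.png

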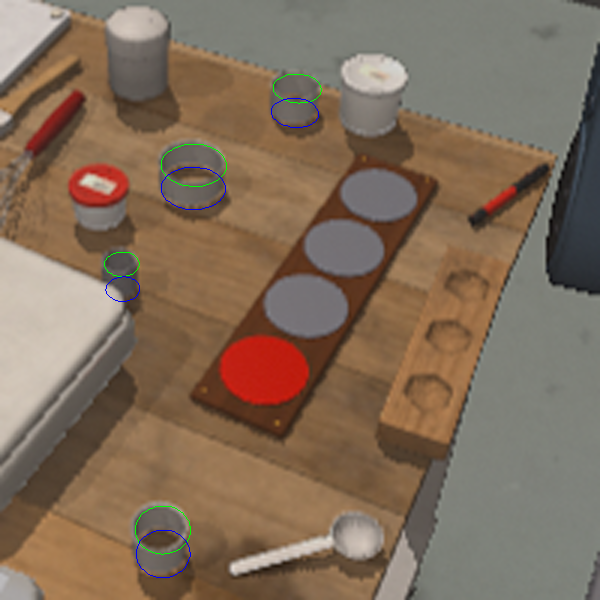

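```bash
python3 - <<'E'
from h import *
def tri(ut,us):
    from scipy.optimize import least_squares
    r=least_squares(lambda X:np.r_[proj('top',X)[0]-ut,proj('side',X)[0]-us],[.6,.1,.1]);return r.x.round(4),r.fun.round(1)
s=cv2.imread('pics/side0.png')[170:290,170:330];cv2.imwrite('pics/bs.png',cv2.resize(s,None,fx=5,fy=5,interpolation=cv2.INTER_CUBIC))
s=cv2.imread('pics/top0.png')[90:220,170:310];cv2.imwrite('pics/bt.png',cv2.resize(s,None,fx=4.5,fy=4.5,interpolation=cv2.INTER_CUBIC))
print(tri([276.,196],[303,214]))
E
```

```text
(array([0.5942, 0.0759, 0.0472]), array([-0.1, -0.3,  0.3,  0.1]))
```

View pics/bs.png

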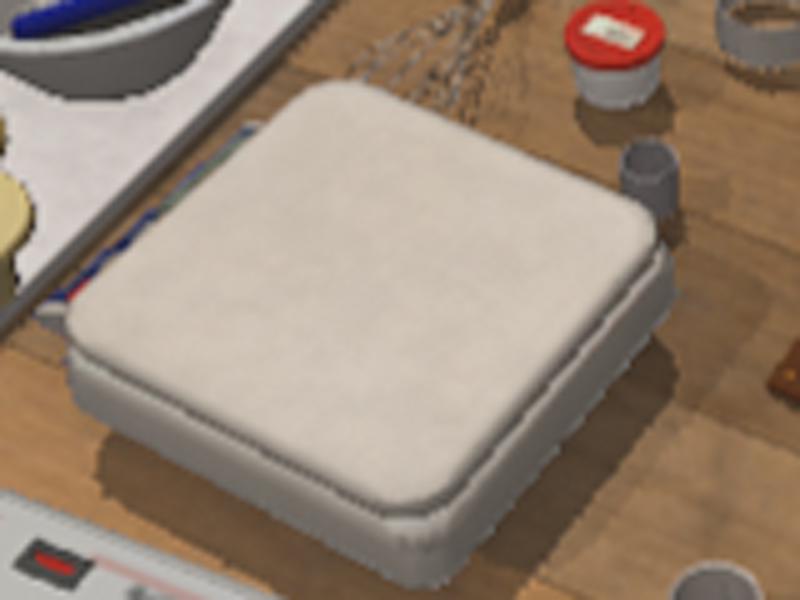

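View pics/bt.png

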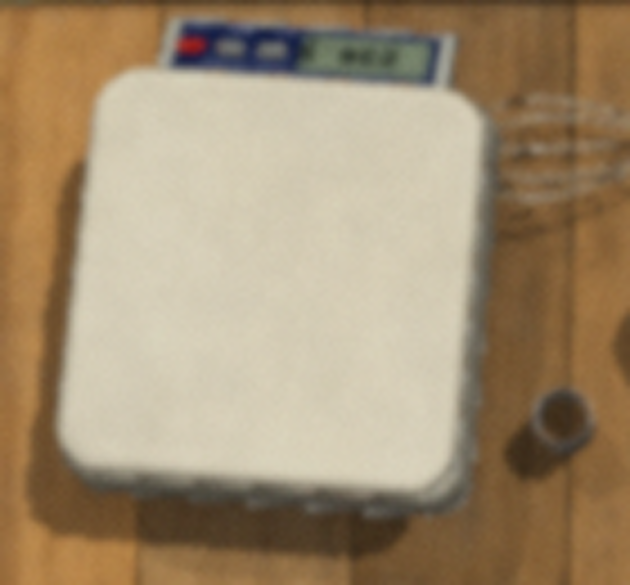

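Call:
{"op": "apply_moves", "data": {"steps": [{"x": 30,"y": 20,"z": 0,"spin": 0},{"x": 40,"y": 30,"z": 0,"spin": 0},{"x": 40,"y": 30,"z": 0,"spin": 0},{"x": 40,"y": 30,"z": 0,"spin": 0},{"x": 40,"y": 30,"z": 0,"spin": 0},{"x": 40,"y": 30,"z": 0,"spin": 0},{"x": 40,"y": 30,"z": 0,"spin": 0},{"x": 40,"y": 30,"z": 0,"spin": 0},{"x": 40,"y": 30,"z": 0,"spin": 0},{"x": 36,"y": 20,"z": 0,"spin": 0},{"x": 0,"y": 0,"z": 0,"spin": 0}], "grip": 87}}

```text
time_s: 2.25
position: [0.5919, -0.3078, 0.2316]
tcp_rot: [[0.316, 0.004, 0.949], [-0.949, -0.007, 0.316], [0.008, -1.0, 0.002]]
force: [-0.6, -0.1, -0.3]
opening: 1.003
```

```bash
cat >> h.py <<'E'
a=np.linspace(0,2*np.pi,80)
def wristpic(fn,circs):
    c=cam('wrist');im=imaging.capture('wrist')[:,:,::-1].copy()
    cv2.imwrite(f'pics/{fn}_raw.png',im)
    for x,y,z,d in circs:
        X=np.c_[x+d/2*np.cos(a),y+d/2*np.sin(a),0*a+z]
        cv2.polylines(im,[proj('wrist',X,c).round().astype(int)],True,(0,255,0),1)
    cv2.imwrite(f'pics/{fn}.png',im)
    print(read_state()['position'].round(4), 'cam',(-c[2].T@c[3]).round(3))
E
python3 - <<'E'
from h import *
wristpic('w55',[(.588,-.302,.034,.0535),(.588,-.302,0,.0535),(.451,-.199,.01,.08)])
E
```

```text
[ 0.5898 -0.3089  0.2313] cam [ 0.656 -0.286  0.386]
```

View pics/w55.png

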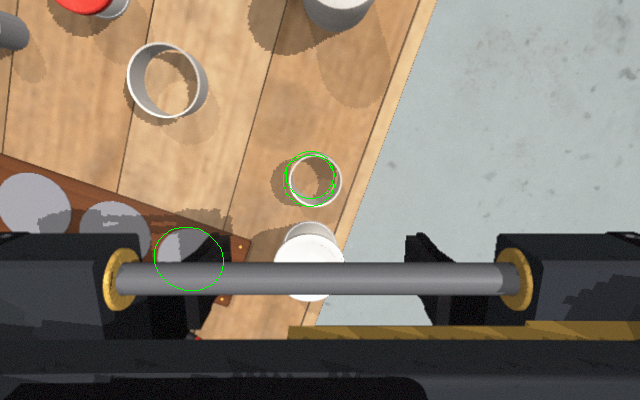

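```bash
python3 - <<'E'
from h import *
c=cam('wrist');im=imaging.capture('wrist')[:,:,::-1].copy()
for n in('ring_55_mid','ring_69_mid','white_tub_mid'):
    for r in spotter.cut_out(n,'wrist')[:2]:
        print(n,round(r['score'],2),r['rect'])
        cnt=max(cv2.findContours(r['mask'].astype(np.uint8),0,2)[0],key=len);print(cv2.minEnclosingCircle(cnt))
z=cv2.resize(im[130:230,260:380],None,fx=6,fy=6,interpolation=cv2.INTER_CUBIC)
for zz,col in((.034,(0,255,0)),(0,(255,0,0))):
    X=np.c_[.588+.0268*np.cos(a),-.302+.0268*np.sin(a),0*a+zz]
    p=(proj('wrist',X,c)+.5-[260,130])*6-.5
    cv2.polylines(z,[p.round().astype(int)],True,col,1)
    print(p.mean(0))
cv2.imwrite('pics/w55z.png',z)
for i in range(4): print(read_state()['position'].round(4),cam('wrist')[3].round(4))
E
```

```text
ring_55_mid 0.71 [289.6, 151.5, 52.4, 53.3]
((315.01953125, 176.306640625), 27.600990295410156)
ring_69_mid 0.77 [124.9, 37.5, 83.9, 81.7]
((166.6456298828125, 77.26375579833984), 42.87873077392578)
ring_69_mid 0.29 [79.4, 200.9, 69.6, 56.4]
((114.5, 232.0), 37.646480560302734)
white_tub_mid 0.66 [272.0, 219.9, 73.9, 78.9]
((308.5, 253.25), 36.336204528808594)
[295.24020754 287.94834208]
[298.22729059 253.977689  ]
[ 0.5863 -0.3122  0.2314] [-0.4803  0.4137  0.5048]
[ 0.5863 -0.3122  0.2314] [-0.4803  0.4137  0.5048]
[ 0.5863 -0.3122  0.2314] [-0.4803  0.4137  0.5048]
[ 0.5863 -0.3122  0.2314] [-0.4803  0.4137  0.5048]
```

View pics/w55z.png

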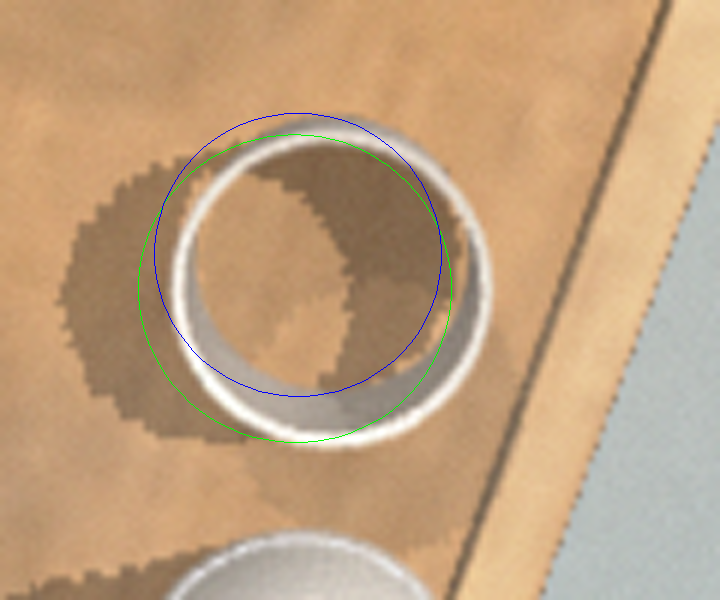

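```bash
python3 - <<'E'
from h import *
for i in range(5):
    s=read_state();print(s['time_s'],s['position'].round(4),s['joint_positions'].round(3),s['qvel'].round(3)[:3]);imaging.capture('wrist')
E
```

```text
2.5 [ 0.5863 -0.3122  0.2314] [-37.512  33.216  76.107  -0.34   70.448  34.584] [-0.636 -0.229  0.057]
2.55 [ 0.5862 -0.3125  0.2315] [-37.537  33.206  76.107  -0.332  70.446  34.589] [-0.239 -0.118 -0.153]
2.6 [ 0.5862 -0.3126  0.2316] [-37.544  33.203  76.097  -0.326  70.445  34.591] [ 0.011  0.01  -0.247]
2.65 [ 0.5864 -0.3125  0.2317] [-37.537  33.202  76.088  -0.32   70.445  34.594] [ 0.109  0.006 -0.163]
2.7 [ 0.5865 -0.3124  0.2317] [-37.524  33.205  76.079  -0.316  70.446  34.595] [ 0.249  0.025 -0.26 ]
```

```bash
cat >> h.py <<'E'
def fitring(cn,img,c,x0,d,h,mode='bright'):
    """maximise edge strength (gradient) along projected top rim outer circle"""
    from scipy.optimize import minimize
    g=cv2.GaussianBlur(cv2.cvtColor(img,cv2.COLOR_RGB2GRAY).astype(np.float32),(0,0),1.0)
    def val(p):
        s=0
        for zz,dd,w in((h,d-.0015,1),):
            X=np.c_[p[0]+dd/2*np.cos(a),p[1]+dd/2*np.sin(a),0*a+zz]
            q=proj(cn,X,c).astype(np.float32)
            s+=cv2.remap(g,q[None,:,0],q[None,:,1],cv2.INTER_LINEAR).mean()
        return s
    best=max(((val((x0[0]+i,x0[1]+j)),x0[0]+i,x0[1]+j) for i in np.arange(-.012,.0121,.001) for j in np.arange(-.012,.0121,.001)))
    r=minimize(lambda p:-val(p),best[1:],method='Nelder-Mead',options=dict(initial_simplex=np.array(best[1:])+np.array([[0,0],[.0008,0],[0,.0008]])))
    return r.x,-r.fun
E
python3 - <<'E'
from h import *
c=cam('wrist');img=imaging.capture('wrist')
print(fitring('wrist',img,c,(.588,-.304),.055,.034),fitring('wrist',img,c,(.634,-.134),.069,.032))
p,_=fitring('wrist',img,c,(.588,-.304),.055,.034)
im=img[:,:,::-1].copy()
for x,y,z,d in[(p[0],p[1],.034,.055),(p[0],p[1],0,.055),(.451,-.199,.01,.08),(.455,-.109,.01,.08),(.4593,-.0193,.01,.08)]:
    X=np.c_[x+d/2*np.cos(a),y+d/2*np.sin(a),0*a+z]
    cv2.polylines(im,[proj('wrist',X,c).round().astype(int)],True,(0,255,0),1)
cv2.imwrite('pics/w55b.png',im)
print(read_state()['position'])
E
```

```text
(array([ 0.59028709, -0.30831558]), np.float64(203.28683471679688)) (array([ 0.63695202, -0.13913903]), np.float64(209.7074737548828))
[ 0.5868128  -0.31209969  0.23164818]
```

View pics/w55b.png

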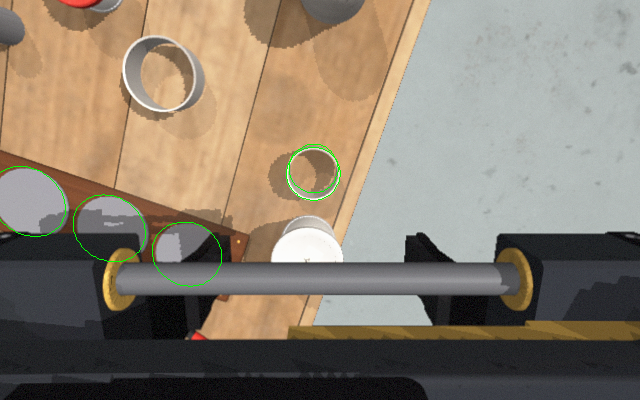

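```bash
python3 - <<'E'
import cv2
im=cv2.imread('pics/w55b.png')
cv2.imwrite('pics/w55c.png',cv2.resize(im[130:270,0:380],None,fx=2.1,fy=2.1*1.6,interpolation=cv2.INTER_CUBIC)[:, :])
cv2.imwrite('pics/w55d.png',cv2.resize(im[130:220,260:370],None,fx=6,fy=6,interpolation=cv2.INTER_CUBIC))
E
```

```text
(no output)
```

View pics/w55c.png

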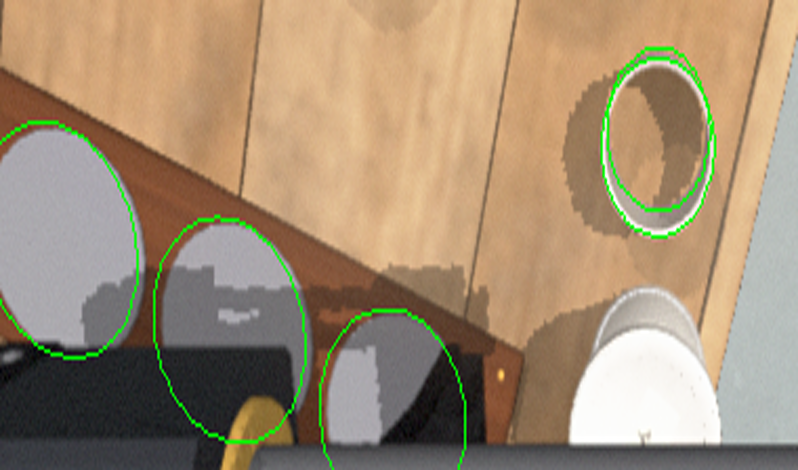

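View pics/w55d.png

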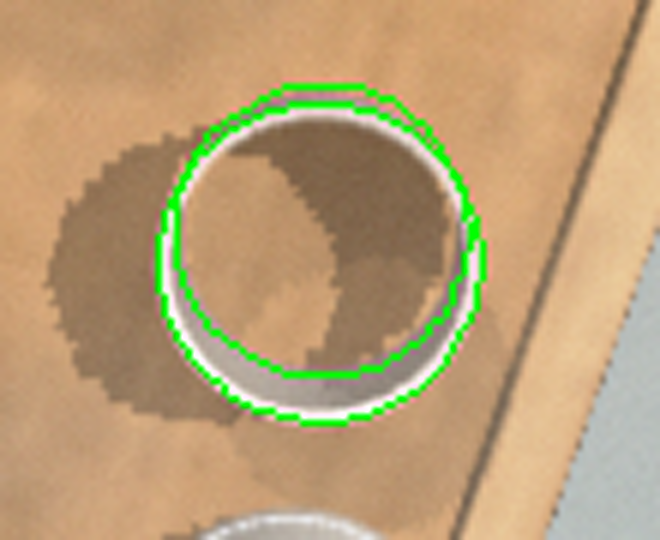

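Call:
{"op": "apply_moves", "data": {"steps": [{"x": 4,"y": 4,"z": -30,"spin": 0},{"x": 0,"y": 0,"z": -40,"spin": 0},{"x": 0,"y": 0,"z": -35,"spin": 0},{"x": 0,"y": 0,"z": -25,"spin": 0},{"x": 0,"y": 0,"z": 0,"spin": 0},{"x": 0,"y": 0,"z": 0,"spin": 0}]}}

```text
time_s: 3.4
position: [0.5913, -0.3116, 0.1016]
tcp_rot: [[0.306, 0.008, 0.952], [-0.952, -0.012, 0.306], [0.014, -1.0, 0.004]]
force: [-0.4, -0.6, 0.7]
opening: 0.996
```

```bash
python3 - <<'E'
from h import *
imaging.capture('wrist');imaging.capture('wrist')
wristpic('w55e',[(.5903,-.3083,.034,.055),(.5903,-.3083,0,.055)])
E
```

```text
[ 0.5919 -0.3118  0.1029] cam [ 0.655 -0.289  0.257]
```

View pics/w55e.png

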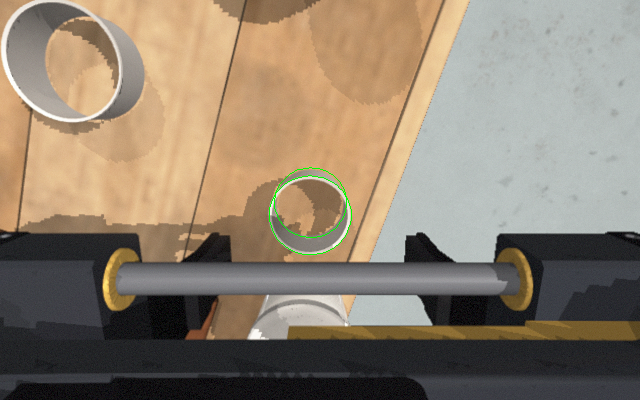

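Call:
{"op": "apply_moves", "data": {"steps": [{"x": -2,"y": 4,"z": -15,"spin": 0},{"x": 0,"y": 0,"z": -25,"spin": 0},{"x": 0,"y": 0,"z": -25,"spin": 0},{"x": 0,"y": 0,"z": -18,"spin": 0},{"x": 0,"y": 0,"z": 0,"spin": 0},{"x": 0,"y": 0,"z": 0,"spin": 0}]}}

```text
time_s: 4.15
position: [0.5975, -0.3132, 0.0306]
tcp_rot: [[0.305, 0.03, 0.952], [-0.952, -0.029, 0.306], [0.036, -0.999, 0.019]]
force: [0.6, -0.3, -0.0]
opening: 1.001
```

```bash
python3 - <<'E'
from h import *
imaging.capture('wrist');imaging.capture('wrist')
wristpic('w55f',[])
print(read_state()['force'])
E
```

```text
[ 0.5975 -0.3131  0.0308] cam [ 0.658 -0.288  0.186]
[ 0.25913414 -0.18561926 -0.34029074]
```

View pics/w55f.png

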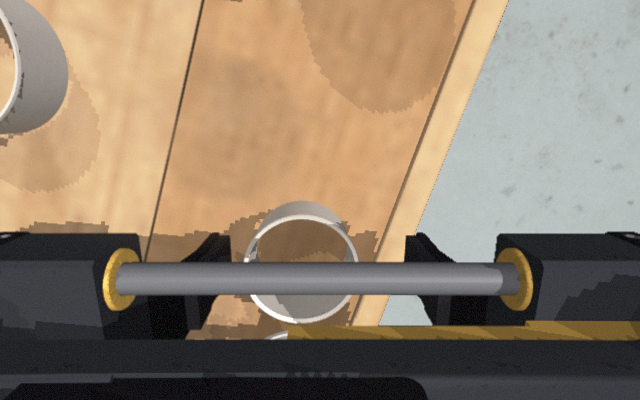

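Call:
{"op": "apply_moves", "data": {"steps": [{"x": -4,"y": 3,"z": -6,"spin": 0},{"x": -3,"y": 2,"z": -6,"spin": 0},{"x": 0,"y": 0,"z": -3,"spin": 0},{"x": 0,"y": 0,"z": 0,"spin": 0},{"x": 0,"y": 0,"z": 0,"spin": 0}]}}

```text
time_s: 4.8
position: [0.5906, -0.3082, 0.0171]
tcp_rot: [[0.305, 0.033, 0.952], [-0.951, -0.031, 0.306], [0.039, -0.999, 0.022]]
force: [0.2, -1.1, 0.3]
opening: 1.0
```

```bash
python3 - <<'E'
from h import *
imaging.capture('wrist');imaging.capture('wrist')
s=read_state();print(s['position'].round(4),s['tcp_rot'].round(3),s['joint_positions'].round(2))
E
```

```text
[ 0.5908 -0.3083  0.0172] [[ 0.305  0.033  0.952]
 [-0.951 -0.031  0.306]
 [ 0.04  -0.999  0.022]] [-37.02  48.15  85.29  -0.41  43.99  35.45]
```

Call:
{"op": "apply_moves", "data": {"steps": [{"x": 0,"y": 0,"z": 0,"spin": 0},{"x": 0,"y": 0,"z": 0,"spin": 0},{"x": 0,"y": 0,"z": 0,"spin": 0},{"x": 0,"y": 0,"z": 0,"spin": 0},{"x": 0,"y": 0,"z": 0,"spin": 0},{"x": 0,"y": 0,"z": 0,"spin": 0}], "grip": 45}}

```text
time_s: 5.5
position: [0.5912, -0.3087, 0.0175]
tcp_rot: [[0.305, 0.034, 0.952], [-0.951, -0.032, 0.306], [0.04, -0.999, 0.022]]
force: [-0.1, 0.3, 0.3]
opening: 0.623
```

```bash
python3 - <<'E'
from h import *
wristpic('w55g',[])
s=read_state();print(s['opening']*87,s['force'],s['tcp_rot'][2].round(3))
E
```

```text
[ 0.5912 -0.3086  0.0175] cam [ 0.651 -0.283  0.173]
54.29085151470256 [ 0.2242469  -1.25565517  0.51341199] [ 0.04  -0.999  0.022]
```

View pics/w55g.png

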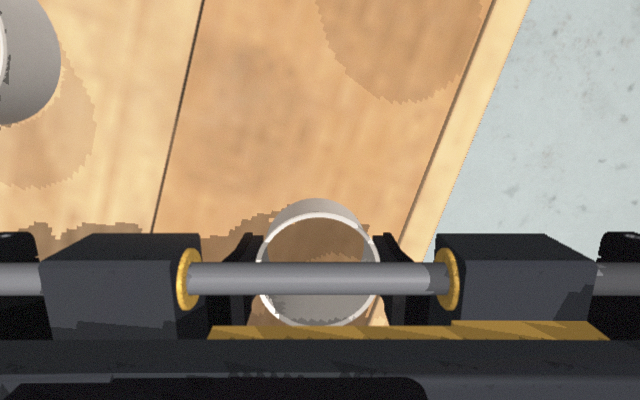

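Call:
{"op": "apply_moves", "data": {"steps": [{"x": 0,"y": 0,"z": 10,"spin": 0},{"x": 0,"y": 0,"z": 20,"spin": 0},{"x": 0,"y": 0,"z": 25,"spin": 0},{"x": -10,"y": 15,"z": 30,"spin": 0},{"x": -14,"y": 20,"z": 20,"spin": 0},{"x": -20,"y": 30,"z": 0,"spin": 0},{"x": -20,"y": 30,"z": 0,"spin": 0},{"x": -20,"y": 30,"z": 0,"spin": 0},{"x": -20,"y": 30,"z": 0,"spin": 0},{"x": -16,"y": 20,"z": 0,"spin": 0},{"x": -10,"y": 15,"z": 0,"spin": 0},{"x": 0,"y": 0,"z": 0,"spin": 0}]}}

```text
time_s: 6.75
position: [0.4562, -0.114, 0.134]
tcp_rot: [[0.303, 0.042, 0.952], [-0.952, -0.037, 0.305], [0.048, -0.998, 0.029]]
force: [-0.9, 0.3, -0.0]
opening: 0.622
```

```bash
python3 - <<'E'
from h import *
for i in range(4):imaging.capture('wrist')
wristpic('w55h',[(.455,-.109,.01,.08),(.451,-.199,.01,.08),(.463,.07,.01,.08),(.459,-.0193,.01,.08)])
s=read_state();print(s['opening']*87,s['force'],s['tcp_rot'].round(3))
E
```

```text
[ 0.4602 -0.1178  0.1339] cam [ 0.518 -0.091  0.29 ]
54.01349073776356 [ 0.41045223  0.02174699 -1.00076943] [[ 0.3    0.047  0.953]
 [-0.952 -0.04   0.302]
 [ 0.053 -0.998  0.033]]
```

View pics/w55h.png

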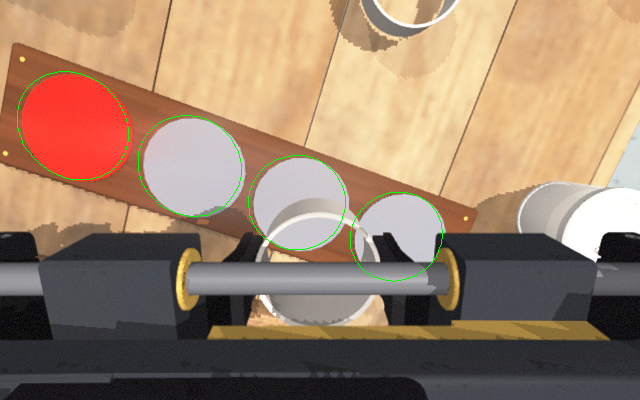

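Call:
{"op": "apply_moves", "data": {"steps": [{"x": -3,"y": 4,"z": -12,"spin": 0},{"x": -2,"y": 4,"z": -15,"spin": 0},{"x": 0,"y": 0,"z": -15,"spin": 0},{"x": 0,"y": 0,"z": -15,"spin": 0},{"x": 0,"y": 0,"z": -12,"spin": 0},{"x": 0,"y": 0,"z": -8,"spin": 0},{"x": 0,"y": 0,"z": -4,"spin": 0},{"x": 0,"y": 0,"z": 0,"spin": 0},{"x": 0,"y": 0,"z": 0,"spin": 0},{"x": 0,"y": 0,"z": 0,"spin": 0}]}}

```text
time_s: 8.0
position: [0.4649, -0.1196, 0.0503]
tcp_rot: [[0.292, 0.059, 0.955], [-0.954, -0.048, 0.295], [0.063, -0.997, 0.043]]
force: [0.5, 0.2, -1.1]
opening: 0.62
```

```bash
python3 - <<'E'
from h import *
for i in range(4):imaging.capture('wrist')
wristpic('w55i',[])
s=read_state();print(s['opening']*87,s['force'],s['tcp_rot'].round(3),s['joint_positions'].round(2))
for n in('top','side'):cv2.imwrite(f'pics/{n}1.png',imaging.capture(n)[:,:,::-1])
E
```

```text
[ 0.4647 -0.1193  0.0503] cam [ 0.52  -0.092  0.207]
54.33592009546311 [-0.14226763 -0.47745026 -1.36636293] [[ 0.292  0.059  0.954]
 [-0.954 -0.048  0.295]
 [ 0.063 -0.997  0.043]] [-27.23  36.93 113.74  -2.05  25.08  47.49]
```

View pics/w55i.png

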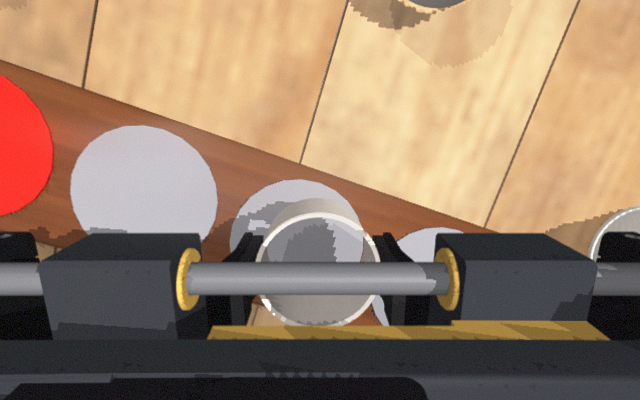

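View pics/side1.png

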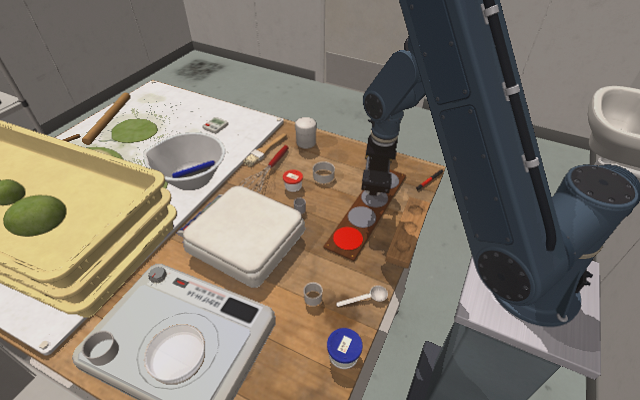

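Call:
{"op": "apply_moves", "data": {"steps": [{"x": 0,"y": 0,"z": 40,"spin": 0},{"x": 0,"y": 0,"z": 40,"spin": 0},{"x": 0,"y": 0,"z": 0,"spin": 0},{"x": 0,"y": 0,"z": 0,"spin": 0},{"x": 0,"y": 0,"z": 0,"spin": 0}]}}

```text
time_s: 8.85
position: [0.4627, -0.1182, 0.1293]
tcp_rot: [[0.293, 0.052, 0.955], [-0.954, -0.044, 0.295], [0.057, -0.998, 0.037]]
force: [-0.5, 0.2, -0.2]
opening: 0.622
```

Call:
{"op": "apply_moves", "data": {"steps": [{"x": -1,"y": 1,"z": -8,"spin": 0},{"x": -1,"y": 1,"z": -8,"spin": 0},{"x": -1,"y": 1,"z": -8,"spin": 0},{"x": -1,"y": 1,"z": -8,"spin": 0},{"x": -1,"y": 1,"z": -8,"spin": 0},{"x": -1,"y": 1,"z": -8,"spin": 0},{"x": -1,"y": 1,"z": -8,"spin": 0},{"x": -1,"y": 1,"z": -8,"spin": 0},{"x": -1,"y": 1,"z": -8,"spin": 0},{"x": -1,"y": 1,"z": -6,"spin": 0}]}}

```text
time_s: 9.85
position: [0.4492, -0.1062, 0.0405]
tcp_rot: [[0.293, 0.044, 0.955], [-0.955, -0.04, 0.295], [0.051, -0.998, 0.031]]
force: [0.5, 0.2, -0.1]
opening: 0.626
```

Call:
{"op": "apply_moves", "data": {"steps": [{"x": 0,"y": 0,"z": 0,"spin": 0},{"x": 0,"y": 0,"z": 0,"spin": 0},{"x": 0,"y": 0,"z": 0,"spin": 0}]}}

```text
time_s: 10.15
position: [0.4488, -0.1059, 0.0396]
tcp_rot: [[0.293, 0.043, 0.955], [-0.955, -0.039, 0.295], [0.05, -0.998, 0.029]]
force: [-0.5, 0.1, -0.1]
opening: 0.618
```

```bash
python3 - <<'E'
from h import *
wristpic('w55j',[(.455,-.1095,.01,.08)])
s=read_state();print(s['opening']*87,s['force'],s['tcp_rot'].round(3))
E
```

```text
[ 0.4489 -0.106   0.0397] cam [ 0.507 -0.08   0.196]
54.01162026555883 [ 0.4730959  -0.04383628 -0.04395731] [[ 0.293  0.043  0.955]
 [-0.955 -0.039  0.295]
 [ 0.05  -0.998  0.03 ]]
```

View pics/w55j.png

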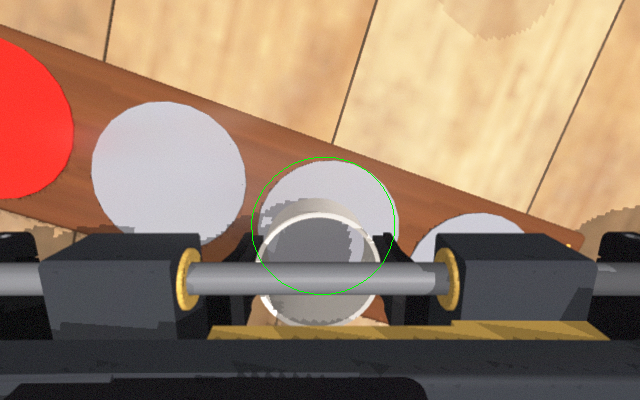

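Call:
{"op": "apply_moves", "data": {"steps": [{"x": 2,"y": -2,"z": -1,"spin": 0},{"x": 2,"y": -2,"z": -2,"spin": 0},{"x": 2,"y": -1,"z": -2,"spin": 0},{"x": 0,"y": 0,"z": -2,"spin": 0},{"x": 0,"y": 0,"z": -1,"spin": 0},{"x": 0,"y": 0,"z": 0,"spin": 0},{"x": 0,"y": 0,"z": 0,"spin": 0}]}}

```text
time_s: 10.9
position: [0.4565, -0.1121, 0.0319]
tcp_rot: [[0.293, 0.046, 0.955], [-0.955, -0.041, 0.295], [0.052, -0.998, 0.032]]
force: [0.3, -0.4, -0.4]
opening: 0.617
```

```bash
python3 - <<'E'
from h import *
c=cam('wrist');img=imaging.capture('wrist');s=read_state();p=s['position']
im=img[:,:,::-1].copy()
zr=p[2]+.0165
for x,y,z,d in[(p[0],p[1],zr,.055),(p[0],p[1],zr-.034,.055),(.455,-.1105,.01,.08)]:
    X=np.c_[x+d/2*np.cos(a),y+d/2*np.sin(a),0*a+z]
    cv2.polylines(im,[proj('wrist',X,c).round().astype(int)],True,(0,255,0),1)
cv2.imwrite('pics/w55k.png',cv2.resize(im[140:340,200:440],None,fx=3.2,fy=2.9,interpolation=cv2.INTER_CUBIC));print(p,s['force'])
E
```

```text
[ 0.45649281 -0.11207656  0.03193099] [-1.35091234  0.23472443 -0.54473037]
```

View pics/w55k.png

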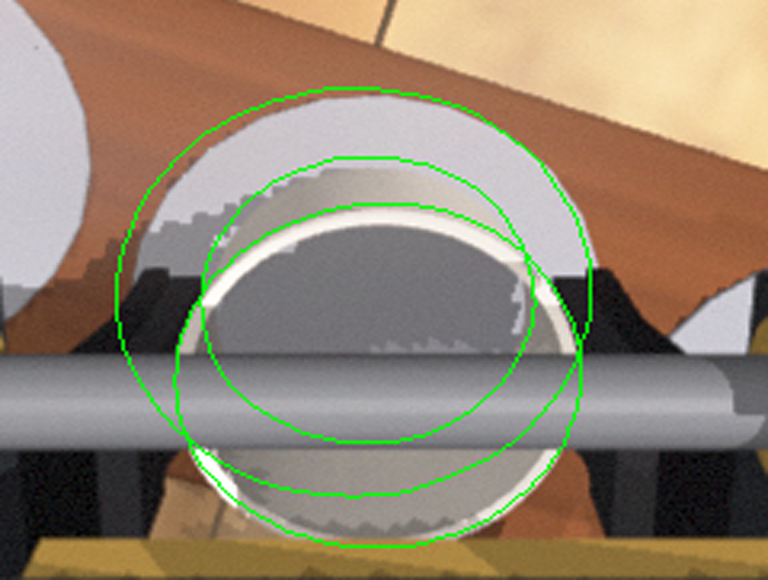

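Call:
{"op": "apply_moves", "data": {"steps": [{"x": 0,"y": 0,"z": -2,"spin": 0},{"x": 0,"y": 0,"z": -2,"spin": 0},{"x": 0,"y": 0,"z": -1,"spin": 0},{"x": 0,"y": 0,"z": 0,"spin": 0},{"x": 0,"y": 0,"z": 0,"spin": 0}]}}

```text
time_s: 11.45
position: [0.4566, -0.112, 0.0278]
tcp_rot: [[0.293, 0.047, 0.955], [-0.955, -0.041, 0.295], [0.053, -0.998, 0.033]]
force: [-0.8, -0.9, 0.2]
opening: 0.622
```

Call:
{"op": "apply_moves", "data": {"steps": [{"x": 0,"y": 0,"z": 0,"spin": 0},{"x": 0,"y": 0,"z": 0,"spin": 0},{"x": 0,"y": 0,"z": 0,"spin": 0},{"x": 0,"y": 0,"z": 0,"spin": 0},{"x": 0,"y": 0,"z": 20,"spin": 0},{"x": 0,"y": 0,"z": 25,"spin": 0},{"x": 0,"y": 0,"z": 25,"spin": 0},{"x": 0,"y": 0,"z": 25,"spin": 0},{"x": 0,"y": 0,"z": 0,"spin": 0},{"x": 0,"y": 0,"z": 0,"spin": 0},{"x": 0,"y": 0,"z": 0,"spin": 0}], "grip": 75}}

```text
time_s: 12.55
position: [0.4551, -0.1113, 0.1238]
tcp_rot: [[0.293, 0.043, 0.955], [-0.955, -0.039, 0.295], [0.05, -0.998, 0.03]]
force: [0.3, -0.3, -0.3]
opening: 0.862
```

```bash
python3 - <<'E'
from h import *
c=cam('wrist');img=imaging.capture('wrist');s=read_state();p=s['position'];print(p,s['tcp_rot'].round(3))
print('55',fitring('wrist',img,c,(.4565,-.112),.055,.044),'69',fitring('wrist',img,c,(.637,-.137),.069,.032))
P=[(.463,.07),(.459,-.0193),(.455,-.109),(.451,-.199)]
wristpic('w2',[(x,y,.01,.08) for x,y in P])
E
```

```text
[ 0.45475938 -0.11113525  0.12349532] [[ 0.293  0.042  0.955]
 [-0.955 -0.039  0.295]
 [ 0.049 -0.998  0.029]]
55 (array([ 0.45593301, -0.11234138]), np.float64(225.0751190185547)) 69 (array([ 0.53641353, -0.15009008]), np.float64(215.21533203125))
[ 0.4547 -0.1111  0.1233] cam [ 0.513 -0.085  0.28 ]
```

View pics/w2.png

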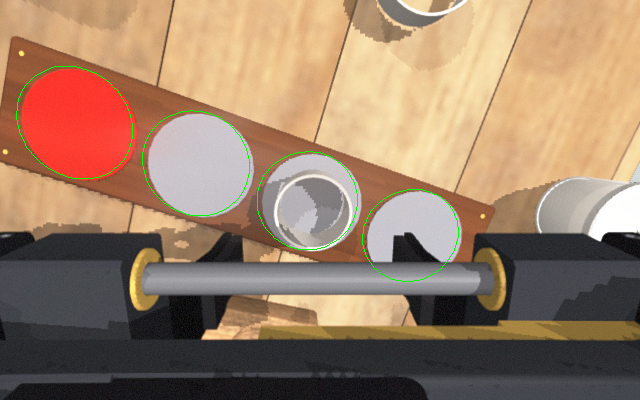

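Call:
{"op": "apply_moves", "data": {"steps": [{"x": 10,"y": -2,"z": 5,"spin": 0.1},{"x": 20,"y": -3,"z": 5,"spin": 0.14},{"x": 20,"y": -3,"z": 5,"spin": 0.14},{"x": 20,"y": -3,"z": 5,"spin": 0.14},{"x": 20,"y": -3,"z": 0,"spin": 0.14},{"x": 20,"y": -3,"z": 0,"spin": 0.14},{"x": 20,"y": -3,"z": 0,"spin": 0.14},{"x": 20,"y": -3,"z": 0,"spin": 0.14},{"x": 15,"y": -2,"z": 0,"spin": 0.1},{"x": 8,"y": -1,"z": 0,"spin": 0.06},{"x": 0,"y": 0,"z": 0,"spin": 0},{"x": 0,"y": 0,"z": 0,"spin": 0}], "grip": 87}}

```text
time_s: 13.85
position: [0.6247, -0.134, 0.1271]
tcp_rot: [[1.0, 0.018, -0.017], [0.017, 0.023, 1.0], [0.019, -1.0, 0.023]]
force: [-0.3, -0.0, -1.4]
opening: 0.995
```

```bash
python3 - <<'E'
from h import *
for i in range(4): imaging.capture('wrist')
c=cam('wrist');img=imaging.capture('wrist');s=read_state();p=s['position'];print(p,s['tcp_rot'].round(3))
r,v=fitring('wrist',img,c,(.637,-.137),.069,.032);print('69',r,v)
r2,v=fitring('wrist',img,c,(.63,.03),.034,.034);print('34',r2,v)
wristpic('w3',[(*r,.032,.069),(*r,0,.069),(*r2,.034,.034)])
E
```

```text
[ 0.62502885 -0.13424124  0.12848802] [[ 1.     0.02  -0.018]
 [ 0.018  0.022  1.   ]
 [ 0.021 -1.     0.022]]
69 [ 0.63673125 -0.13897006] 236.1550750732422
34 [ 0.6713533  -0.00982649] 171.59902954101562
[ 0.6252 -0.1343  0.1287] cam [ 0.62  -0.069  0.284]
```

View pics/w3.png

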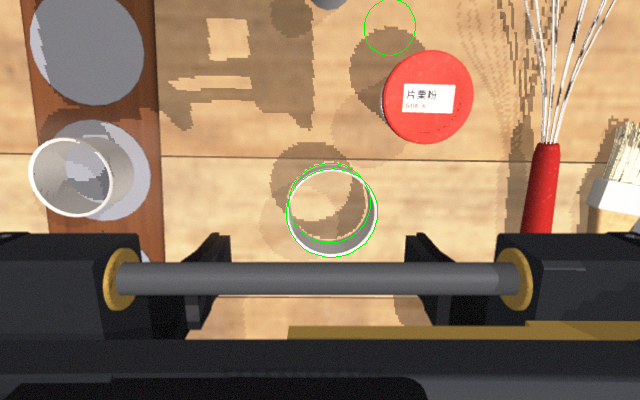

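Call:
{"op": "apply_moves", "data": {"steps": [{"x": 2,"y": -1,"z": -6,"spin": 0},{"x": 2,"y": -1,"z": -9,"spin": 0},{"x": 2,"y": -1,"z": -10,"spin": 0},{"x": 2,"y": -1,"z": -10,"spin": 0},{"x": 1,"y": 0,"z": -10,"spin": 0},{"x": 1,"y": 0,"z": -9,"spin": 0},{"x": 0,"y": 0,"z": -7,"spin": 0},{"x": 0,"y": 0,"z": -5,"spin": 0},{"x": 0,"y": 0,"z": 0,"spin": 0},{"x": 0,"y": 0,"z": 0,"spin": 0},{"x": 0,"y": 0,"z": 0,"spin": 0}]}}

```text
time_s: 15.25
position: [0.635, -0.1383, 0.0557]
tcp_rot: [[1.0, 0.019, -0.017], [0.017, 0.023, 1.0], [0.019, -1.0, 0.023]]
force: [-0.2, -0.3, -0.0]
opening: 0.997
```

```bash
python3 - <<'E'
from h import *
c=cam('wrist');img=imaging.capture('wrist');s=read_state();p=s['position'];print(p,s['tcp_rot'].round(3))
r,v=fitring('wrist',img,c,(.637,-.137),.069,.032);print('69',r,v)
wristpic('w4',[(*r,.032,.069)])
E
```

```text
[ 0.63509475 -0.13839045  0.05585384] [[ 1.     0.019 -0.017]
 [ 0.017  0.023  1.   ]
 [ 0.019 -1.     0.023]]
69 [ 0.63688153 -0.13888684] 181.45033264160156
[ 0.6351 -0.1384  0.0559] cam [ 0.63  -0.073  0.212]
```

View pics/w4.png

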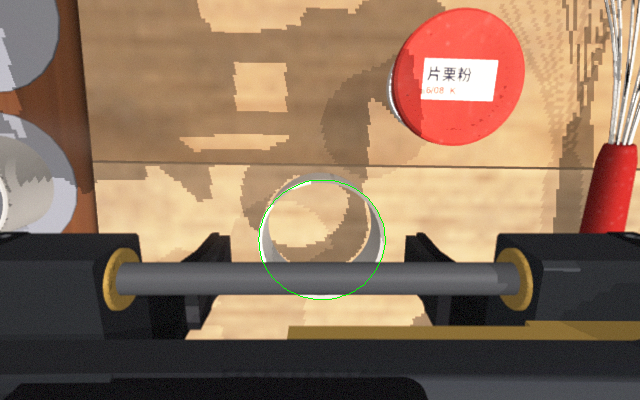

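Excellent agreement; slow steps keep tilt steady. Down the last 40 mm and grip.

Call:
{"op": "apply_moves", "data": {"steps": [{"x": 1,"y": 0,"z": -6,"spin": 0},{"x": 1,"y": 0,"z": -8,"spin": 0},{"x": 0,"y": 0,"z": -8,"spin": 0},{"x": 0,"y": 0,"z": -7,"spin": 0},{"x": 0,"y": 0,"z": -5,"spin": 0},{"x": 0,"y": 0,"z": -3,"spin": 0},{"x": 0,"y": 0,"z": 0,"spin": 0},{"x": 0,"y": 0,"z": 0,"spin": 0}]}}

```text
time_s: 16.15
position: [0.6372, -0.1384, 0.0155]
tcp_rot: [[1.0, 0.019, -0.017], [0.017, 0.023, 1.0], [0.02, -1.0, 0.022]]
force: [0.0, -0.4, 0.1]
opening: 0.998
```

Call:
{"op": "apply_moves", "data": {"steps": [{"x": 0,"y": 0,"z": 0,"spin": 0},{"x": 0,"y": 0,"z": 0,"spin": 0},{"x": 0,"y": 0,"z": 0,"spin": 0},{"x": 0,"y": 0,"z": 0,"spin": 0},{"x": 0,"y": 0,"z": 0,"spin": 0}], "grip": 60}}

```text
time_s: 16.65
position: [0.6379, -0.1387, 0.0166]
tcp_rot: [[1.0, 0.021, -0.018], [0.017, 0.022, 1.0], [0.021, -1.0, 0.022]]
force: [0.9, 0.5, -0.5]
opening: 0.785
```

Call:
{"op": "apply_moves", "data": {"steps": [{"x": 0,"y": 0,"z": 8,"spin": 0},{"x": 0,"y": 0,"z": 15,"spin": 0},{"x": 0,"y": 0,"z": 20,"spin": 0},{"x": -10,"y": -5,"z": 20,"spin": 0},{"x": -20,"y": -8,"z": 10,"spin": 0},{"x": -25,"y": -9,"z": 5,"spin": 0},{"x": -25,"y": -9,"z": 0,"spin": 0},{"x": -25,"y": -9,"z": 0,"spin": 0},{"x": -25,"y": -8,"z": 0,"spin": 0},{"x": -20,"y": -6,"z": 0,"spin": 0},{"x": -12,"y": -4,"z": 0,"spin": 0},{"x": -6,"y": 0,"z": 0,"spin": 0}]}}

```text
time_s: 17.85
position: [0.4697, -0.2001, 0.1121]
tcp_rot: [[0.999, 0.039, -0.021], [0.02, 0.011, 1.0], [0.04, -0.999, 0.011]]
force: [0.2, 0.7, -0.8]
opening: 0.783
```

Call:
{"op": "apply_moves", "data": {"steps": [{"x": 0,"y": 0,"z": 0,"spin": 0},{"x": 0,"y": 0,"z": 0,"spin": 0},{"x": 0,"y": 0,"z": 0,"spin": 0}]}}

```text
time_s: 18.15
position: [0.4713, -0.2004, 0.1133]
tcp_rot: [[0.999, 0.042, -0.02], [0.02, 0.01, 1.0], [0.043, -0.999, 0.009]]
force: [0.7, -0.0, -0.6]
opening: 0.785
```

```bash
python3 - <<'E'
from h import *
c=cam('wrist');s=read_state();p=s['position'];print(p,s['tcp_rot'].round(3),s['opening']*87)
P=[(.463,.07),(.459,-.0193),(.455,-.109),(.451,-.199)]
wristpic('w5',[(x,y,.01,.08) for x,y in P])
E
```

```text
[ 0.4713065  -0.20041209  0.11328023] [[ 0.999  0.042 -0.02 ]
 [ 0.02   0.01   1.   ]
 [ 0.043 -0.999  0.009]] 68.30621083125271
[ 0.4715 -0.2005  0.1133] cam [ 0.462 -0.134  0.268]
```

View pics/w5.png

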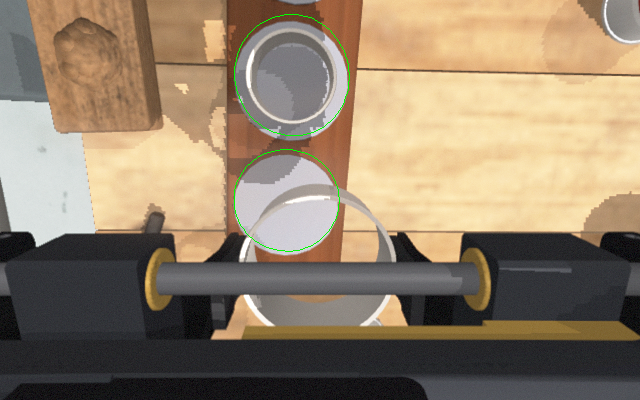

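Call:
{"op": "apply_moves", "data": {"steps": [{"x": -2,"y": 0,"z": -6,"spin": 0},{"x": -2,"y": 0,"z": -8,"spin": 0},{"x": -2,"y": 0,"z": -8,"spin": 0},{"x": -2,"y": 0,"z": -8,"spin": 0},{"x": -2,"y": 0,"z": -8,"spin": 0},{"x": -2,"y": 0,"z": -8,"spin": 0},{"x": -2,"y": 0,"z": -8,"spin": 0},{"x": -2,"y": 0,"z": -6,"spin": 0},{"x": -2,"y": 0,"z": -4,"spin": 0},{"x": 0,"y": 0,"z": 0,"spin": 0},{"x": 0,"y": 0,"z": 0,"spin": 0},{"x": 0,"y": 0,"z": 0,"spin": 0}]}}

```text
time_s: 19.4
position: [0.4524, -0.1997, 0.0419]
tcp_rot: [[0.999, 0.041, -0.022], [0.021, 0.011, 1.0], [0.041, -0.999, 0.01]]
force: [0.2, -0.1, 0.7]
opening: 0.784
```

```bash
cat >> h.py <<'E'
def heldpic(fn,d,h,zoff,pad):
    c=cam('wrist');img=imaging.capture('wrist');s=read_state();p=s['position']
    im=img[:,:,::-1].copy();zr=p[2]-zoff+h
    for x,y,z,dd in[(p[0],p[1],zr,d),(p[0],p[1],zr-h,d),(*pad,.01,.08)]:
        X=np.c_[x+dd/2*np.cos(a),y+dd/2*np.sin(a),0*a+z]
        cv2.polylines(im,[proj('wrist',X,c).round().astype(int)],True,(0,255,0),1)
    cv2.imwrite(f'pics/{fn}.png',cv2.resize(im[140:340,200:440],None,fx=3.2,fy=2.9,interpolation=cv2.INTER_CUBIC));print(p,s['force'],s['tcp_rot'][:,1].round(3))
E
python3 -c "
from h import *
heldpic('w6',.069,.032,.016,(.451,-.199))"
```

```text
[ 0.45251978 -0.19978345  0.04202594] [-0.28665668  0.80885283 -0.06691628] [ 0.041  0.011 -0.999]
```

View pics/w6.png

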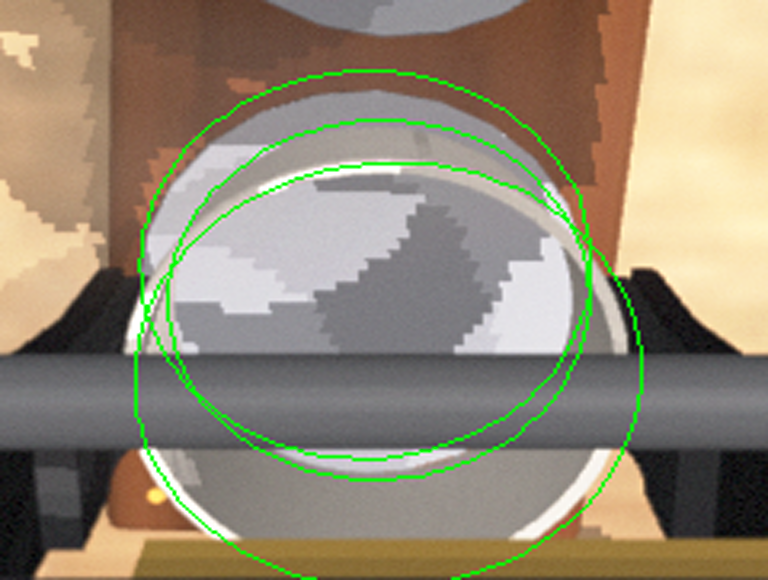

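Call:
{"op": "apply_moves", "data": {"steps": [{"x": 0,"y": -1,"z": -3,"spin": 0},{"x": 0,"y": 0,"z": -4,"spin": 0},{"x": 0,"y": 0,"z": -3,"spin": 0},{"x": 0,"y": 0,"z": -2,"spin": 0},{"x": 0,"y": 0,"z": -2,"spin": 0},{"x": 0,"y": 0,"z": 0,"spin": 0},{"x": 0,"y": 0,"z": 0,"spin": 0}]}}

```text
time_s: 20.15
position: [0.4533, -0.2013, 0.0274]
tcp_rot: [[0.999, 0.043, -0.022], [0.022, 0.01, 1.0], [0.043, -0.999, 0.009]]
force: [0.7, 0.6, -0.4]
opening: 0.784
```

Call:
{"op": "apply_moves", "data": {"steps": [{"x": 0,"y": 0,"z": 0,"spin": 0},{"x": 0,"y": 0,"z": 0,"spin": 0},{"x": 0,"y": 0,"z": 0,"spin": 0},{"x": 0,"y": 0,"z": 8,"spin": 0},{"x": 0,"y": 0,"z": 15,"spin": 0},{"x": 0,"y": 0,"z": 20,"spin": 0},{"x": 0,"y": 0,"z": 20,"spin": 0},{"x": 0,"y": 0,"z": 15,"spin": 0},{"x": 0,"y": 0,"z": 5,"spin": 0},{"x": 0,"y": 0,"z": 0,"spin": 0},{"x": 0,"y": 0,"z": 0,"spin": 0}], "grip": 87}}

```text
time_s: 21.25
position: [0.4529, -0.201, 0.1163]
tcp_rot: [[0.999, 0.044, -0.022], [0.022, 0.009, 1.0], [0.044, -0.999, 0.008]]
force: [-0.5, -0.2, 0.5]
opening: 0.999
```

```bash
python3 - <<'E'
from h import *
c=cam('wrist');img=imaging.capture('wrist');s=read_state();p=s['position'];print(p,s['tcp_rot'][:,1].round(3))
r,v=fitring('wrist',img,c,(.451,-.2),.069,.042);print('69',r,v)
P=[(.463,.07),(.459,-.0193),(.455,-.109),(.451,-.199)]
wristpic('w7',[(x,y,.01,.08) for x,y in P]+[(*r,.042,.069)])
E
```

```text
[ 0.4527469  -0.20089436  0.11613015] [ 0.044  0.009 -0.999]
69 [ 0.4520322  -0.20121071] 225.8500518798828
[ 0.4526 -0.2008  0.1159] cam [ 0.443 -0.134  0.271]
```

View pics/w7.png

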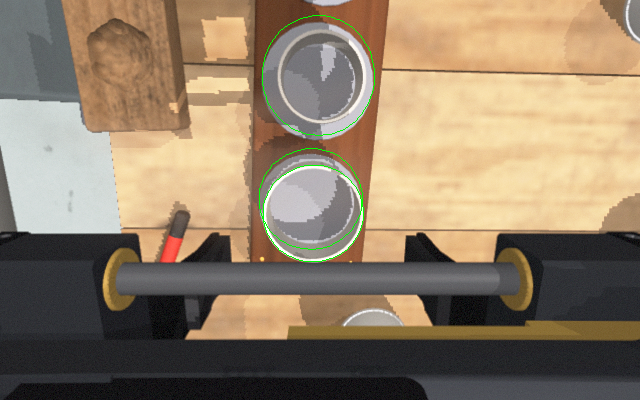

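Call:
{"op": "apply_moves", "data": {"steps": [{"x": 8,"y": 10,"z": 5,"spin": 0},{"x": 15,"y": 20,"z": 5,"spin": 0},{"x": 18,"y": 24,"z": 5,"spin": 0},{"x": 18,"y": 24,"z": 5,"spin": 0},{"x": 18,"y": 24,"z": 0,"spin": 0},{"x": 18,"y": 24,"z": 0,"spin": 0},{"x": 18,"y": 24,"z": 0,"spin": 0},{"x": 18,"y": 24,"z": 0,"spin": 0},{"x": 15,"y": 20,"z": 0,"spin": 0},{"x": 12,"y": 15,"z": 0,"spin": 0},{"x": 6,"y": 8,"z": 0,"spin": 0},{"x": 0,"y": 0,"z": 0,"spin": 0}], "grip": 60}}

```text
time_s: 22.55
position: [0.6218, 0.0359, 0.1313]
tcp_rot: [[0.999, 0.032, -0.021], [0.02, 0.017, 1.0], [0.032, -0.999, 0.016]]
force: [-0.3, 0.1, -0.8]
opening: 0.691
```

```bash
python3 - <<'E'
from h import *
for i in range(4): imaging.capture('wrist')
c=cam('wrist');img=imaging.capture('wrist');s=read_state();p=s['position'];print(p,s['tcp_rot'].round(3))
r,v=fitring('wrist',img,c,(.63,.028),.034,.034);print('34',r,v)
wristpic('w8',[(*r,.034,.034),(*r,0,.034)])
E
```

```text
[0.62082156 0.03330919 0.13168898] [[ 0.999  0.031 -0.018]
 [ 0.017  0.016  1.   ]
 [ 0.032 -0.999  0.016]]
34 [0.63201794 0.02557475] 157.1124725341797
[0.621  0.0332 0.1318] cam [0.614 0.099 0.287]
```

View pics/w8.png

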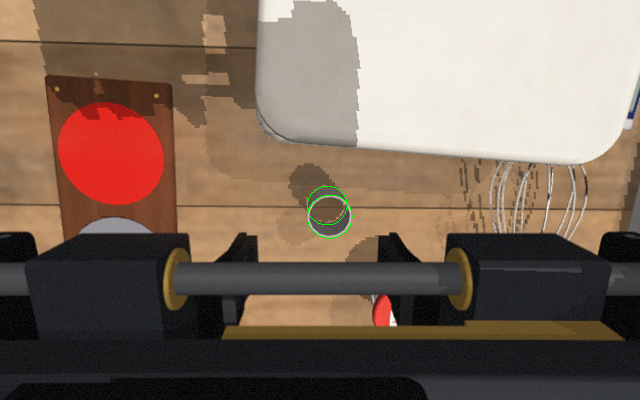

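Call:
{"op": "apply_moves", "data": {"steps": [{"x": 2,"y": -1,"z": -6,"spin": 0},{"x": 2,"y": -1,"z": -9,"spin": 0},{"x": 2,"y": -1,"z": -9,"spin": 0},{"x": 2,"y": -1,"z": -9,"spin": 0},{"x": 1,"y": -1,"z": -9,"spin": 0},{"x": 1,"y": -1,"z": -9,"spin": 0},{"x": 0,"y": 0,"z": -9,"spin": 0},{"x": 0,"y": 0,"z": -6,"spin": 0},{"x": 0,"y": 0,"z": -3,"spin": 0},{"x": 0,"y": 0,"z": 0,"spin": 0},{"x": 0,"y": 0,"z": 0,"spin": 0}]}}

```text
time_s: 23.95
position: [0.6303, 0.0246, 0.0551]
tcp_rot: [[0.999, 0.028, -0.014], [0.013, 0.017, 1.0], [0.029, -0.999, 0.016]]
force: [-0.3, 0.2, 0.0]
opening: 0.685
```

```bash
python3 - <<'E'
from h import *
for i in range(2): imaging.capture('wrist')
c=cam('wrist');img=imaging.capture('wrist');s=read_state();p=s['position'];print(p,s['tcp_rot'][:,1].round(3))
r,v=fitring('wrist',img,c,(.632,.026),.034,.034);print('34',r,v)
wristpic('w9',[(*r,.034,.034)])
E
```

```text
[0.63044082 0.02450674 0.05546245] [ 0.029  0.016 -0.999]
34 [0.63201147 0.02583026] 124.6631851196289
[0.6305 0.0245 0.0555] cam [0.624 0.09  0.211]
```

View pics/w9.png

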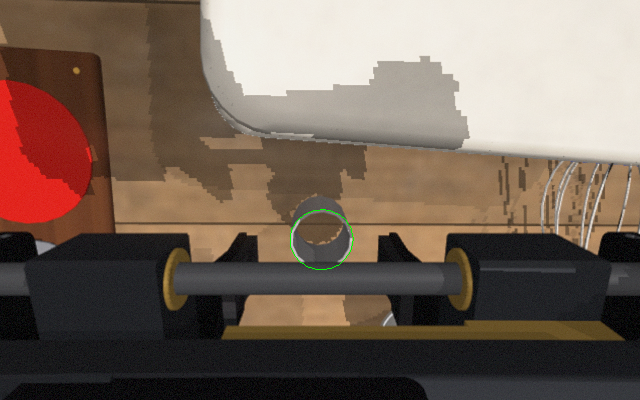

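Good. Descend to about z=0.019.

Call:
{"op": "apply_moves", "data": {"steps": [{"x": 1,"y": 1,"z": -6,"spin": 0},{"x": 1,"y": 0,"z": -8,"spin": 0},{"x": 0,"y": 0,"z": -8,"spin": 0},{"x": 0,"y": 0,"z": -6,"spin": 0},{"x": 0,"y": 0,"z": -4,"spin": 0},{"x": 0,"y": 0,"z": -2,"spin": 0},{"x": 0,"y": 0,"z": 0,"spin": 0},{"x": 0,"y": 0,"z": 0,"spin": 0}]}}

```text
time_s: 24.95
position: [0.6325, 0.0256, 0.0182]
tcp_rot: [[0.999, 0.029, -0.014], [0.013, 0.016, 1.0], [0.029, -0.999, 0.016]]
force: [-0.1, 0.8, 0.6]
opening: 0.692
```

Call:
{"op": "apply_moves", "data": {"steps": [{"x": 0,"y": 0,"z": 0,"spin": 0},{"x": 0,"y": 0,"z": 0,"spin": 0},{"x": 0,"y": 0,"z": 0,"spin": 0},{"x": 0,"y": 0,"z": 0,"spin": 0},{"x": 0,"y": 0,"z": 0,"spin": 0},{"x": 0,"y": 0,"z": 0,"spin": 0}], "grip": 25}}

```text
time_s: 25.55
position: [0.6332, 0.0255, 0.0194]
tcp_rot: [[0.999, 0.031, -0.014], [0.013, 0.016, 1.0], [0.031, -0.999, 0.016]]
force: [-0.5, -0.9, -0.1]
opening: 0.388
```

Call:
{"op": "apply_moves", "data": {"steps": [{"x": 0,"y": 0,"z": 8,"spin": 0},{"x": 0,"y": 0,"z": 15,"spin": 0},{"x": 0,"y": 0,"z": 20,"spin": 0},{"x": -5,"y": 0,"z": 20,"spin": 0},{"x": -15,"y": 3,"z": 10,"spin": 0},{"x": -20,"y": 5,"z": 5,"spin": 0},{"x": -23,"y": 6,"z": 0,"spin": 0},{"x": -23,"y": 6,"z": 0,"spin": 0},{"x": -23,"y": 6,"z": 0,"spin": 0},{"x": -20,"y": 6,"z": 0,"spin": 0},{"x": -16,"y": 5,"z": 0,"spin": 0},{"x": -8,"y": 2,"z": 0,"spin": 0}]}}

```text
time_s: 26.75
position: [0.4805, 0.0646, 0.1147]
tcp_rot: [[0.999, 0.051, -0.013], [0.013, 0.013, 1.0], [0.051, -0.999, 0.013]]
force: [-0.1, -0.3, -0.6]
opening: 0.39
```

Call:
{"op": "apply_moves", "data": {"steps": [{"x": 0,"y": 0,"z": 0,"spin": 0},{"x": 0,"y": 0,"z": 0,"spin": 0},{"x": 0,"y": 0,"z": 0,"spin": 0}]}}

```text
time_s: 27.05
position: [0.4823, 0.0644, 0.1167]
tcp_rot: [[0.998, 0.056, -0.014], [0.013, 0.013, 1.0], [0.056, -0.998, 0.012]]
force: [0.7, 0.3, 0.2]
opening: 0.389
```

```bash
python3 - <<'E'
from h import *
s=read_state();p=s['position'];print(p,s['tcp_rot'][:,1].round(3),s['opening']*87)
P=[(.463,.07),(.459,-.0193)]
wristpic('w10',[(x,y,.01,.08) for x,y in P])
E
```

```text
[0.48231189 0.06440202 0.11672491] [ 0.056  0.013 -0.998] 33.82215688919039
[0.4826 0.0643 0.1167] cam [0.472 0.131 0.272]
```

View pics/w10.png

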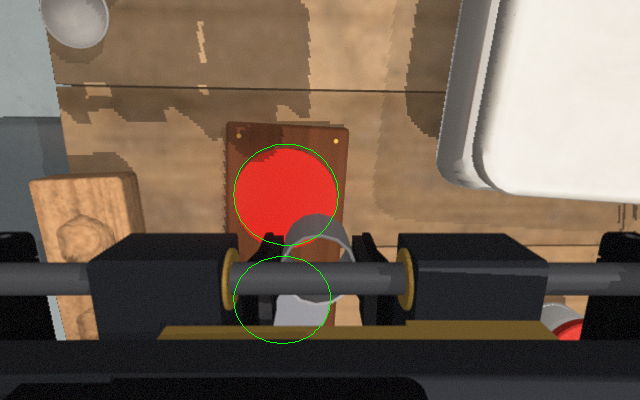

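Call:
{"op": "apply_moves", "data": {"steps": [{"x": -2,"y": 1,"z": -6,"spin": 0},{"x": -2,"y": 1,"z": -8,"spin": 0},{"x": -2,"y": 1,"z": -8,"spin": 0},{"x": -2,"y": 1,"z": -8,"spin": 0},{"x": -2,"y": 0,"z": -8,"spin": 0},{"x": -2,"y": 0,"z": -8,"spin": 0},{"x": -2,"y": 0,"z": -8,"spin": 0},{"x": -2,"y": 0,"z": -6,"spin": 0},{"x": -2,"y": 0,"z": -4,"spin": 0},{"x": 0,"y": 0,"z": 0,"spin": 0},{"x": 0,"y": 0,"z": 0,"spin": 0},{"x": 0,"y": 0,"z": 0,"spin": 0}]}}

```text
time_s: 28.3
position: [0.4641, 0.0681, 0.0455]
tcp_rot: [[0.998, 0.055, -0.013], [0.012, 0.013, 1.0], [0.055, -0.998, 0.012]]
force: [1.1, 0.1, -0.9]
opening: 0.389
```

```bash
python3 -c "
from h import *
heldpic('w11',.034,.034,.019,(.463,.068))"
```

```text
[0.46419425 0.06804587 0.04553625] [ 0.8285999   0.06070428 -1.08575675] [ 0.055  0.013 -0.998]
```

View pics/w11.png

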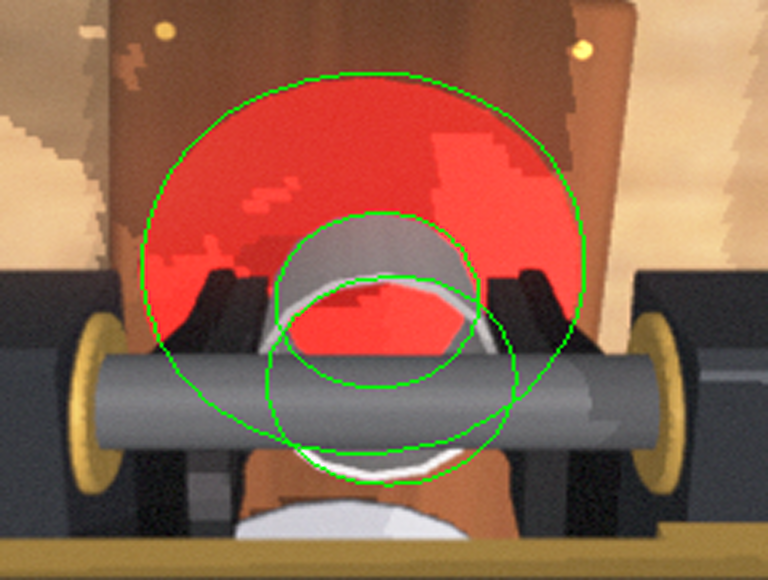

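Call:
{"op": "apply_moves", "data": {"steps": [{"x": 0,"y": 0,"z": -3,"spin": 0},{"x": 0,"y": 0,"z": -4,"spin": 0},{"x": 0,"y": 0,"z": -4,"spin": 0},{"x": 0,"y": 0,"z": -3,"spin": 0},{"x": 0,"y": 0,"z": -1,"spin": 0},{"x": 0,"y": 0,"z": 0,"spin": 0},{"x": 0,"y": 0,"z": 0,"spin": 0}]}}

```text
time_s: 29.05
position: [0.4651, 0.068, 0.0297]
tcp_rot: [[0.998, 0.057, -0.013], [0.012, 0.013, 1.0], [0.057, -0.998, 0.012]]
force: [0.0, 0.3, -1.1]
opening: 0.386
```

Call:
{"op": "apply_moves", "data": {"steps": [{"x": 0,"y": 0,"z": 0,"spin": 0},{"x": 0,"y": 0,"z": 0,"spin": 0},{"x": 0,"y": 0,"z": 0,"spin": 0},{"x": 0,"y": 0,"z": 8,"spin": 0},{"x": 0,"y": 0,"z": 15,"spin": 0},{"x": 0,"y": 0,"z": 20,"spin": 0},{"x": 0,"y": 0,"z": 20,"spin": 0},{"x": 0,"y": 0,"z": 15,"spin": 0},{"x": 0,"y": 0,"z": 5,"spin": 0},{"x": 0,"y": 0,"z": 0,"spin": 0},{"x": 0,"y": 0,"z": 0,"spin": 0}], "grip": 58}}

```text
time_s: 30.15
position: [0.4644, 0.068, 0.1187]
tcp_rot: [[0.998, 0.059, -0.013], [0.012, 0.012, 1.0], [0.059, -0.998, 0.011]]
force: [0.1, 0.6, -0.5]
opening: 0.667
```

```bash
python3 - <<'E'
from h import *
c=cam('wrist');img=imaging.capture('wrist');s=read_state();p=s['position'];print(p,s['tcp_rot'][:,1].round(3))
r,v=fitring('wrist',img,c,(.464,.068),.034,.044);print('34',r,v)
wristpic('w12',[(.463,.068,.01,.08),(*r,.044,.034)])
E
```

```text
[0.46428857 0.06803289 0.1184548 ] [ 0.058  0.012 -0.998]
34 [0.46441497 0.06831766] 152.43350219726562
[0.4642 0.068  0.1182] cam [0.453 0.135 0.273]
```

View pics/w12.png

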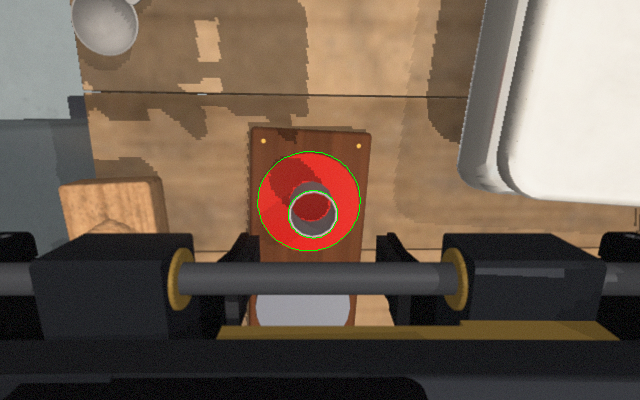

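Call:
{"op": "apply_moves", "data": {"steps": [{"x": 0,"y": 10,"z": 5,"spin": 0},{"x": 0,"y": 20,"z": 5,"spin": -0.05},{"x": 0,"y": 22,"z": 0,"spin": -0.06},{"x": 0,"y": 22,"z": 0,"spin": -0.06},{"x": 0,"y": 22,"z": 0,"spin": -0.06},{"x": 0,"y": 22,"z": 0,"spin": -0.06},{"x": 0,"y": 22,"z": 0,"spin": -0.06},{"x": 0,"y": 20,"z": 0,"spin": -0.05},{"x": 0,"y": 14,"z": 0,"spin": 0},{"x": 0,"y": 7,"z": 0,"spin": 0},{"x": 0,"y": 0,"z": 0,"spin": 0},{"x": 0,"y": 0,"z": 0,"spin": 0}]}}

```text
time_s: 31.45
position: [0.4584, 0.2611, 0.1239]
tcp_rot: [[0.918, 0.044, 0.394], [-0.394, -0.011, 0.919], [0.045, -0.999, 0.008]]
force: [0.4, -0.1, 0.2]
opening: 0.664
```

```bash
python3 - <<'E'
from h import *
for i in range(2): imaging.capture('wrist')
c=cam('wrist');img=imaging.capture('wrist');s=read_state();p=s['position'];print(p,s['tcp_rot'].round(3),s['joint_positions'].round(1))
r,v=fitring('wrist',img,c,(.463,.267),.044,.034);print('44',r,v)
wristpic('w13',[(*r,.034,.044),(*r,0,.044)])
E
```

```text
[0.45872912 0.2605784  0.12405091] [[ 0.917  0.045  0.396]
 [-0.396 -0.01   0.918]
 [ 0.045 -0.999  0.008]] [ 18.2  31.3 103.1  -2.   43.4  43. ]
44 [0.46504109 0.26727001] 195.6228790283203
[0.4588 0.2605 0.1241] cam [0.478 0.325 0.279]
```

View pics/w13.png

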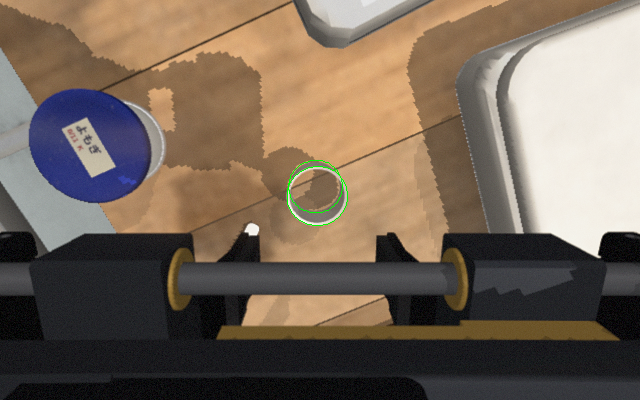

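```bash
python3 - <<'E'
from h import *
X=back('wrist',[(252,229),(130,140)],.006)
print(X.round(3)); d=X[0][:2]-[.465,.267];print(d,np.degrees(np.arctan2(d[1],d[0])),np.hypot(*d))
E
```

```text
[[0.404 0.257 0.006]
 [0.352 0.358 0.006]]
[-0.06101964 -0.01006492] -170.6336499378227 0.06184415291254766
```

Call:
{"op": "apply_moves", "data": {"steps": [{"x": 1,"y": 1,"z": -6,"spin": 0},{"x": 1,"y": 1,"z": -9,"spin": 0},{"x": 1,"y": 1,"z": -9,"spin": 0},{"x": 1,"y": 1,"z": -9,"spin": 0},{"x": 1,"y": 1,"z": -9,"spin": 0},{"x": 1,"y": 1,"z": -9,"spin": 0},{"x": 0,"y": 0,"z": -7,"spin": 0},{"x": 0,"y": 0,"z": -5,"spin": 0},{"x": 0,"y": 0,"z": -3,"spin": 0},{"x": 0,"y": 0,"z": 0,"spin": 0},{"x": 0,"y": 0,"z": 0,"spin": 0}]}}

```text
time_s: 32.75
position: [0.4652, 0.2654, 0.0509]
tcp_rot: [[0.916, 0.042, 0.398], [-0.398, -0.011, 0.917], [0.044, -0.999, 0.006]]
force: [0.4, -0.7, 0.3]
opening: 0.669
```

```bash
python3 - <<'E'
from h import *
c=cam('wrist');img=imaging.capture('wrist');s=read_state();p=s['position'];print(p,s['tcp_rot'][:,1].round(3))
r,v=fitring('wrist',img,c,(.465,.267),.044,.034);print('44',r,v)
wristpic('w14',[(*r,.034,.044)])
E
```

```text
[0.46518253 0.26537631 0.05099575] [ 0.043 -0.011 -0.999]
44 [0.47962656 0.27293072] 190.15267944335938
[0.4653 0.2654 0.0511] cam [0.485 0.33  0.206]
```

View pics/w14.png

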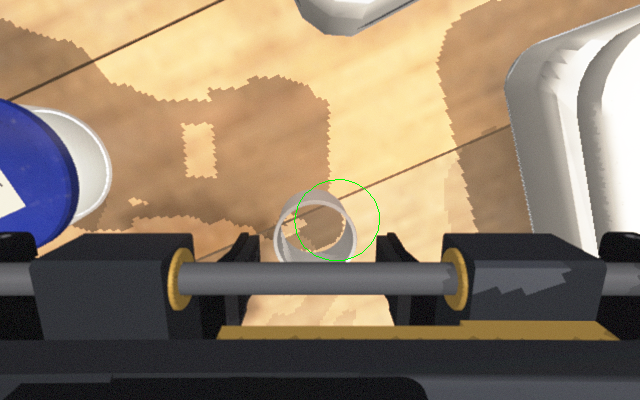

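Call:
{"op": "apply_moves", "data": {"steps": [{"x": 0,"y": 1,"z": -6,"spin": 0},{"x": 0,"y": 1,"z": -8,"spin": 0},{"x": 0,"y": 0,"z": -7,"spin": 0},{"x": 0,"y": 0,"z": -6,"spin": 0},{"x": 0,"y": 0,"z": -3,"spin": 0},{"x": 0,"y": 0,"z": -2,"spin": 0},{"x": 0,"y": 0,"z": 0,"spin": 0},{"x": 0,"y": 0,"z": 0,"spin": 0}]}}

```text
time_s: 33.65
position: [0.4655, 0.2676, 0.0164]
tcp_rot: [[0.916, 0.043, 0.398], [-0.398, -0.011, 0.917], [0.044, -0.999, 0.007]]
force: [0.2, -0.6, -0.4]
opening: 0.664
```

Call:
{"op": "apply_moves", "data": {"steps": [{"x": 0,"y": 0,"z": 0,"spin": 0},{"x": 0,"y": 0,"z": 0,"spin": 0},{"x": 0,"y": 0,"z": 0,"spin": 0},{"x": 0,"y": 0,"z": 0,"spin": 0},{"x": 0,"y": 0,"z": 0,"spin": 0}], "grip": 35}}

```text
time_s: 34.15
position: [0.4658, 0.2677, 0.0171]
tcp_rot: [[0.916, 0.045, 0.398], [-0.398, -0.011, 0.917], [0.045, -0.999, 0.008]]
force: [-0.1, 0.3, -0.7]
opening: 0.498
```

```bash
python3 -c "
from h import *
heldpic('w15',.044,.034,read_state()['position'][2],(.459,-.02))"
```

```text
[0.46575898 0.26775169 0.01710364] [-0.42586872 -0.16141347 -1.07504878] [ 0.045 -0.011 -0.999]
```

View pics/w15.png

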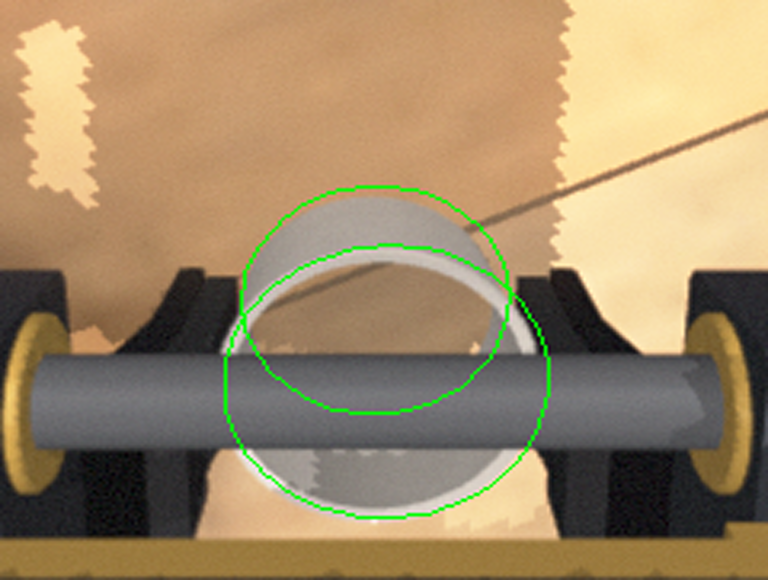

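Call:
{"op": "apply_moves", "data": {"steps": [{"x": 0,"y": 0,"z": 8,"spin": 0},{"x": 0,"y": 0,"z": 15,"spin": 0},{"x": 0,"y": 0,"z": 20,"spin": 0},{"x": 0,"y": -5,"z": 20,"spin": 0},{"x": 0,"y": -15,"z": 20,"spin": 0},{"x": -1,"y": -25,"z": 10,"spin": 0},{"x": -1,"y": -30,"z": 0,"spin": 0},{"x": -1,"y": -30,"z": 0,"spin": 0},{"x": -1,"y": -30,"z": 0,"spin": 0},{"x": -1,"y": -30,"z": 0,"spin": 0},{"x": -1,"y": -30,"z": 0,"spin": 0},{"x": -1,"y": -25,"z": 0,"spin": 0}]}}

```text
time_s: 35.4
position: [0.4586, 0.0435, 0.12]
tcp_rot: [[0.919, 0.054, 0.39], [-0.39, -0.01, 0.921], [0.053, -0.999, 0.012]]
force: [-0.7, -0.3, -1.4]
opening: 0.503
```

Call:
{"op": "apply_moves", "data": {"steps": [{"x": 0,"y": -20,"z": 0,"spin": 0},{"x": 0,"y": -15,"z": 0,"spin": 0},{"x": 0,"y": -8,"z": 0,"spin": 0},{"x": 0,"y": 0,"z": 0,"spin": 0},{"x": 0,"y": 0,"z": 0,"spin": 0},{"x": 0,"y": 0,"z": 0,"spin": 0}]}}

```text
time_s: 36.0
position: [0.4585, -0.0036, 0.1225]
tcp_rot: [[0.917, 0.057, 0.395], [-0.395, -0.011, 0.919], [0.056, -0.998, 0.013]]
force: [-0.7, 0.2, -0.9]
opening: 0.497
```

```bash
python3 - <<'E'
from h import *
s=read_state();p=s['position'];print(p,s['tcp_rot'][:,1].round(3),s['opening']*87)
P=[(.463,.068),(.459,-.021)]
wristpic('w16',[(x,y,.01,.08) for x,y in P])
E
```

```text
[ 0.45852823 -0.00355189  0.12250161] [ 0.057 -0.011 -0.998] 43.24116972137783
[ 0.4585 -0.0034  0.1225] cam [0.476 0.061 0.277]
```

View pics/w16.png

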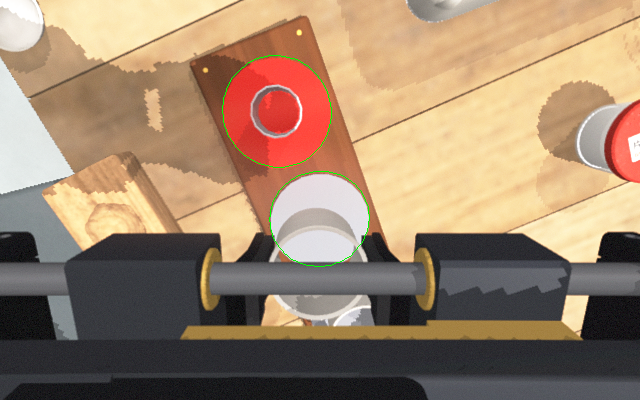

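Call:
{"op": "apply_moves", "data": {"steps": [{"x": 0,"y": -3,"z": -4,"spin": 0},{"x": 0,"y": -4,"z": -7,"spin": 0},{"x": 0,"y": -4,"z": -8,"spin": 0},{"x": 0,"y": -3,"z": -8,"spin": 0},{"x": 0,"y": -2,"z": -8,"spin": 0},{"x": 0,"y": -1,"z": -8,"spin": 0},{"x": 0,"y": 0,"z": -8,"spin": 0},{"x": 0,"y": 0,"z": -7,"spin": 0},{"x": 0,"y": 0,"z": -4,"spin": 0},{"x": 0,"y": 0,"z": 0,"spin": 0},{"x": 0,"y": 0,"z": 0,"spin": 0},{"x": 0,"y": 0,"z": 0,"spin": 0}]}}

```text
time_s: 37.25
position: [0.4579, -0.0202, 0.0536]
tcp_rot: [[0.918, 0.054, 0.392], [-0.392, -0.009, 0.92], [0.053, -0.998, 0.013]]
force: [-1.0, 0.9, -0.5]
opening: 0.497
```

```bash
python3 -c "
from h import *
heldpic('w17',.044,.034,.0168,(.459,-.021))"
```

```text
[ 0.45791078 -0.02017769  0.05369352] [-0.11532971 -0.65197835 -0.92351336] [ 0.054 -0.009 -0.998]
```

View pics/w17.png

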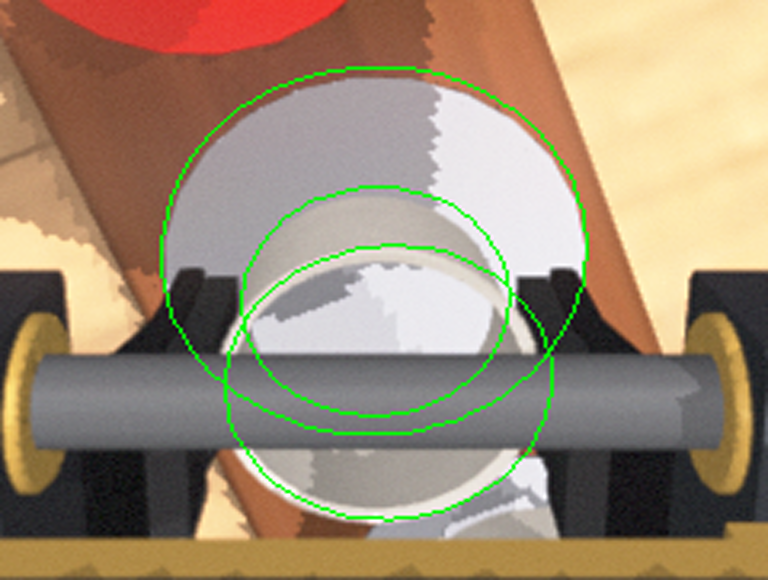

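Call:
{"op": "apply_moves", "data": {"steps": [{"x": 0,"y": -1,"z": -4,"spin": 0},{"x": 0,"y": 0,"z": -6,"spin": 0},{"x": 0,"y": 0,"z": -6,"spin": 0},{"x": 0,"y": 0,"z": -4,"spin": 0},{"x": 0,"y": 0,"z": -3,"spin": 0},{"x": 0,"y": 0,"z": -1,"spin": 0},{"x": 0,"y": 0,"z": 0,"spin": 0},{"x": 0,"y": 0,"z": 0,"spin": 0}]}}

```text
time_s: 38.1
position: [0.4583, -0.0213, 0.0279]
tcp_rot: [[0.918, 0.055, 0.392], [-0.392, -0.01, 0.92], [0.055, -0.998, 0.013]]
force: [-0.3, 0.2, -1.0]
opening: 0.496
```

Call:
{"op": "apply_moves", "data": {"steps": [{"x": 0,"y": 0,"z": 0,"spin": 0},{"x": 0,"y": 0,"z": 0,"spin": 0},{"x": 0,"y": 0,"z": 0,"spin": 0},{"x": 0,"y": 0,"z": 8,"spin": 0},{"x": 0,"y": 0,"z": 15,"spin": 0},{"x": 0,"y": 0,"z": 20,"spin": 0},{"x": 0,"y": 0,"z": 25,"spin": 0},{"x": 0,"y": 0,"z": 30,"spin": 0},{"x": 0,"y": 0,"z": 30,"spin": 0},{"x": 0,"y": 0,"z": 20,"spin": 0},{"x": 0,"y": 0,"z": 10,"spin": 0},{"x": 0,"y": 0,"z": 0,"spin": 0}], "grip": 62}}

```text
time_s: 39.3
position: [0.4571, -0.0209, 0.1974]
tcp_rot: [[0.918, 0.06, 0.392], [-0.392, -0.011, 0.92], [0.06, -0.998, 0.013]]
force: [0.3, 0.2, -0.3]
opening: 0.708
```

Call:
{"op": "apply_moves", "data": {"steps": [{"x": 40,"y": -30,"z": 20,"spin": 0},{"x": 50,"y": -40,"z": 10,"spin": 0},{"x": 50,"y": -40,"z": 0,"spin": 0},{"x": 40,"y": -30,"z": 0,"spin": 0},{"x": 0,"y": 0,"z": 0,"spin": 0},{"x": 0,"y": 0,"z": 0,"spin": 0},{"x": 0,"y": 0,"z": 0,"spin": 0}]}}

```text
time_s: 40.0
position: [0.6138, -0.1476, 0.2203]
tcp_rot: [[0.92, 0.043, 0.391], [-0.391, -0.005, 0.92], [0.042, -0.999, 0.012]]
force: [-0.1, -0.7, 0.5]
opening: 0.712
```

```bash
python3 - <<'E'
from h import *
for n in('top','side','wrist'):
    im=imaging.capture(n)[:,:,::-1];cv2.imwrite(f'pics/{n}9.png',im)
s=cv2.imread('pics/side9.png')[130:280,280:450];cv2.imwrite('pics/s9z.png',cv2.resize(s,None,fx=4,fy=4,interpolation=cv2.INTER_CUBIC))
print(read_state()['position'],read_state()['time_s'])
E
```

```text
[ 0.61342628 -0.14685181  0.22086773] 40.15
```

View pics/s9z.png

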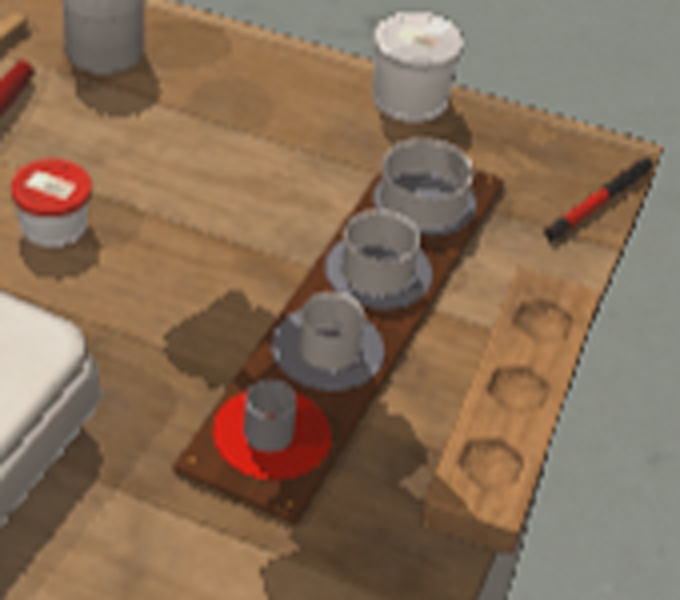

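View pics/top9.png

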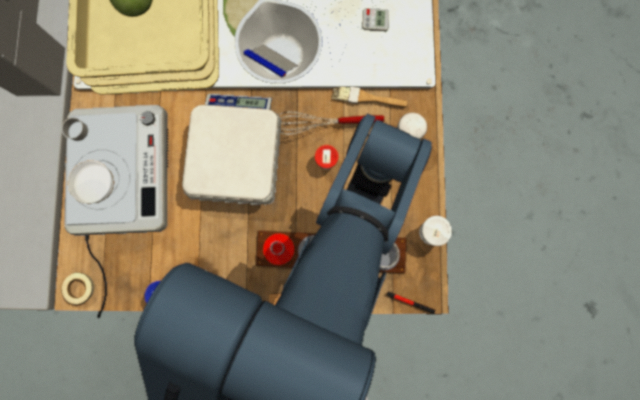

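```bash
python3 - <<'E'
from h import *
s=cv2.imread('pics/s9z.png');c=cam('side')
for (x,y),d,h in zip([(.4641,.0692),(.4597,-.0199),(.456,-.1095),(.452,-.1992)],(.034,.044,.055,.069),(.034,.034,.034,.032)):
  for z,dd in((.01,d),(.01+h,d),(.01,.08)):
    X=np.c_[x+dd/2*np.cos(a),y+dd/2*np.sin(a),0*a+z];p=(proj('side',X,c)+.5-[280,130])*4-.5
    cv2.polylines(s,[p.round().astype(int)],True,(0,255,0),1)
cv2.imwrite('pics/s9o.png',s)
E
```

```text
(no output)
```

View pics/s9o.png

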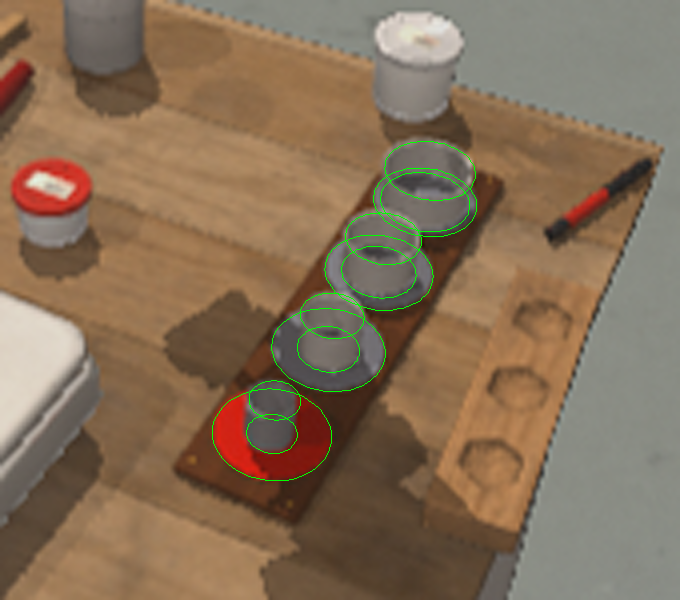

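All four match the ideal poses within about 2 mm. Handing in.

```bash
python3 -c "
from rig import job,read_state
print(read_state()['time_s'],job.hand_in())"
```

```text
the job is handed in; nothing more can be done
40.15 None
```

All four ring moulds stand on the board in size order: 34 mm on the red pad, then 44 mm and 55 mm, with 69 mm on the far end pad. I handed the job in at 40.15 s with the gripper open and clear, and no verdict was reported.

- **Centring:** In the last side picture, circles drawn for ideally centred, upright rings matched all four to about 2 mm. Wrist-camera fits of the 55, 69 and 34 mm rings after release put them 1–2 mm from the pad centres. For the 44 mm ring I took no wrist fit after release, so it rests on the side picture.
- **Tubs:** I judged both by eye in the last top and side pictures, and they stand where they were at the start.
- **Disagreements:**
  - The wrist and top cameras differed by about 2–6 mm, more with distance. I used wrist-frame positions for both picking and placing so the offset largely cancels.
  - The tool picked up a tilt of up to about 0.08 rad during the faster moves. I slowed the descents, and the rings settled flat on release.
  - One wrist fit of the 44 mm ring locked onto bright wood, and I discarded it in favour of the earlier fit.

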